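# Stoppering the aroma flasks and locking the diffuser's air regulator

### The job

Get the aroma bar ready for the air supply: first put one of the stoppers from the cork board upright and fully home into the neck of every flask on the ledge. Only when all flasks are closed, turn the regulator's knob, which is under the sliding guard, until its pointer end is at the mark on the dial ring, then slide the guard fully over the knob again to lock it. Put the stoppers that are left over into the small dark wooden tray, leave the flasks standing upright, and do not shift the jar and the two cork blocks.

Things in the scene. Friction and masses are not known exactly. Their poses are not given: they have to be found in the camera images.
- flask_a: an amber glass flask, loose, 0.5 kg, standing on the ledge, with a heavy foot; squat: body 76 mm across, 95 mm high overall, with a straight neck 45 mm across outside and 31 mm inside (bore 36 mm deep) at the top. Origin: centre of its underside, z up. May be absent (None)
- flask_a_mouth (a point): centre of the neck opening of flask_a, in the plane of the rim, 95 mm above its underside, z along the neck axis
- flask_b: an amber glass flask, loose, 0.5 kg, standing on the ledge, with a heavy foot; squat: body 76 mm across, 95 mm high overall, with a straight neck 45 mm across outside and 31 mm inside (bore 36 mm deep) at the top. Origin: centre of its underside, z up. May be absent (None)
- flask_b_mouth (a point): centre of the neck opening of flask_b, in the plane of the rim, 95 mm above its underside, z along the neck axis
- flask_c: an amber glass flask, loose, 0.5 kg, standing on the ledge, with a heavy foot; taller, slimmer: body 72 mm across, 115 mm high overall, with a straight neck 45 mm across outside and 31 mm inside (bore 36 mm deep) at the top. Origin: centre of its underside, z up. May be absent (None)
- flask_c_mouth (a point): centre of the neck opening of flask_c, in the plane of the rim, 115 mm above its underside, z along the neck axis
- flask_d: an amber glass flask, loose, 0.5 kg, standing on the ledge, with a heavy foot; taller, slimmer: body 72 mm across, 115 mm high overall, with a straight neck 45 mm across outside and 31 mm inside (bore 36 mm deep) at the top. Origin: centre of its underside, z up. May be absent (None)
- flask_d_mouth (a point): centre of the neck opening of flask_d, in the plane of the rim, 115 mm above its underside, z along the neck axis
- stopper_1: a stopper, loose, 80 g, one of four alike that fit every flask: steel plug 26 mm long tapering from 29 mm across (top) to 24 mm (foot), under a wooden cylindrical head 38 mm across and 26 mm high (52 mm in all) whose flat underside comes to rest on the flask's rim when the stopper is home. It starts standing on its foot on the cork board. Origin: centre of the plug's foot, z up through the head
- stopper_2: a stopper, loose, 80 g, one of four alike that fit every flask: steel plug 26 mm long tapering from 29 mm across (top) to 24 mm (foot), under a wooden cylindrical head 38 mm across and 26 mm high (52 mm in all) whose flat underside comes to rest on the flask's rim when the stopper is home. It starts standing on its foot on the cork board. Origin: centre of the plug's foot, z up through the head
- stopper_3: a stopper, loose, 80 g, one of four alike that fit every flask: steel plug 26 mm long tapering from 29 mm across (top) to 24 mm (foot), under a wooden cylindrical head 38 mm across and 26 mm high (52 mm in all) whose flat underside comes to rest on the flask's rim when the stopper is home. It starts standing on its foot on the cork board. Origin: centre of the plug's foot, z up through the head
- stopper_4: a stopper, loose, 80 g, one of four alike that fit every flask: steel plug 26 mm long tapering from 29 mm across (top) to 24 mm (foot), under a wooden cylindrical head 38 mm across and 26 mm high (52 mm in all) whose flat underside comes to rest on the flask's rim when the stopper is home. It starts standing on its foot on the cork board. Origin: centre of the plug's foot, z up through the head
- board: cork board, fixed, 130 x 280 x 30 mm (x, y, z), top 30 mm above the ledge, on which the stoppers stand. Origin: centre of its underside
- spares_in (a point): centre of the inner floor (5 mm above the ledge) of the spares tray: a dark wooden open tray, fixed, 140 x 100 x 30 mm outside (x, y, z), walls 5 mm thick. Axes along its sides
- regulator: the regulator's bamboo housing, fixed, 140 x 240 x 50 mm (x, y, z), with the knob and the sliding guard on top. Origin: centre of its underside. The guard slides along its y; the knob's axis is at its x 0, y +50 mm
- knob_grip (a point): point on the vertical axis of the black knob, 34 mm above the housing's top, 5 mm below the knob's top. The knob is a bar 44 mm long, 13 mm thick and 26 mm high (13 to 39 mm above the housing, on a round foot 36 mm across); x points along the bar to the pointer end (pointed, with a white line on top). Friction about 0.04 Nm; stays where left
- knob (a joint): knob angle, rad, 0 to 2.4, growing anticlockwise seen from above; at 0 the pointer points along the housing's +x
- mark_tip (a point): the mark: a small raised dark tick on the dial ring round the knob, 35.5 mm from the knob's axis, 9 mm above the housing; x points from the knob's axis outward through the mark
- mark (a joint): angle of the mark, rad, measured like the knob angle: the knob is set when both are equal. It cannot be touched or moved
- lock_grip (a point): centre of the top edge of the wooden grip bar (50 mm long along the housing's x, 12 mm thick along its y, 22 mm high) on the steel guard that locks the knob. The grip's top is 69 mm above the housing's top; the guard is a plate 124 x 60 mm (x, y), 43 to 47 mm above the housing, with legs at its x ends. Axes as the housing's
- lock (a joint): travel of the guard, m: 0 slid back (knob free), 0.095 fully over the knob (locked, end stop), moving along the housing's +y. It starts over the knob; friction 2 N; stays where left
- jar: bystander: glass jar with wooden lid, 56 mm across, 85 mm high, loose. Origin: centre of underside
- block_a: bystander: small cork block 35 x 32 x 22 mm, loose. Origin: centre of underside
- block_b: bystander: cork block 50 x 80 x 40 mm, loose. Origin: centre of underside
Mind the look-alikes: they are no part of the job. Leave any green or red look-alike of the stopper_1 alone.

How it is judged:
On the way, in this order (a step that is already met when the one before it is completed fails the run):
1. every flask on the ledge has a stopper fully home in its neck (((horizontal distance between stopper_1 and flask_a_mouth below 0.004 m and z of stopper_1 in the frame of flask_a_mouth between -0.03 and -0.0235 m and angle between stopper_1's own z axis and vertical below 0.12 rad) or (horizontal distance between stopper_2 and flask_a_mouth below 0.004 m and z of stopper_2 in the frame of flask_a_mouth between -0.03 and -0.0235 m and angle between stopper_2's own z axis and vertical below 0.12 rad) or (horizontal distance between stopper_3 and flask_a_mouth below 0.004 m and z of stopper_3 in the frame of flask_a_mouth between -0.03 and -0.0235 m and angle between stopper_3's own z axis and vertical below 0.12 rad) or (horizontal distance between stopper_4 and flask_a_mouth below 0.004 m and z of stopper_4 in the frame of flask_a_mouth between -0.03 and -0.0235 m and angle between stopper_4's own z axis and vertical below 0.12 rad)) and ((horizontal distance between stopper_1 and flask_b_mouth below 0.004 m and z of stopper_1 in the frame of flask_b_mouth between -0.03 and -0.0235 m and angle between stopper_1's own z axis and vertical below 0.12 rad) or (horizontal distance between stopper_2 and flask_b_mouth below 0.004 m and z of stopper_2 in the frame of flask_b_mouth between -0.03 and -0.0235 m and angle between stopper_2's own z axis and vertical below 0.12 rad) or (horizontal distance between stopper_3 and flask_b_mouth below 0.004 m and z of stopper_3 in the frame of flask_b_mouth between -0.03 and -0.0235 m and angle between stopper_3's own z axis and vertical below 0.12 rad) or (horizontal distance between stopper_4 and flask_b_mouth below 0.004 m and z of stopper_4 in the frame of flask_b_mouth between -0.03 and -0.0235 m and angle between stopper_4's own z axis and vertical below 0.12 rad)) and ((horizontal distance between stopper_1 and flask_c_mouth below 0.004 m and z of stopper_1 in the frame of flask_c_mouth between -0.03 and -0.0235 m and angle between stopper_1's own z axis and vertical below 0.12 rad) or (horizontal distance between stopper_2 and flask_c_mouth below 0.004 m and z of stopper_2 in the frame of flask_c_mouth between -0.03 and -0.0235 m and angle between stopper_2's own z axis and vertical below 0.12 rad) or (horizontal distance between stopper_3 and flask_c_mouth below 0.004 m and z of stopper_3 in the frame of flask_c_mouth between -0.03 and -0.0235 m and angle between stopper_3's own z axis and vertical below 0.12 rad) or (horizontal distance between stopper_4 and flask_c_mouth below 0.004 m and z of stopper_4 in the frame of flask_c_mouth between -0.03 and -0.0235 m and angle between stopper_4's own z axis and vertical below 0.12 rad)) and ((horizontal distance between stopper_1 and flask_d_mouth below 0.004 m and z of stopper_1 in the frame of flask_d_mouth between -0.03 and -0.0235 m and angle between stopper_1's own z axis and vertical below 0.12 rad) or (horizontal distance between stopper_2 and flask_d_mouth below 0.004 m and z of stopper_2 in the frame of flask_d_mouth between -0.03 and -0.0235 m and angle between stopper_2's own z axis and vertical below 0.12 rad) or (horizontal distance between stopper_3 and flask_d_mouth below 0.004 m and z of stopper_3 in the frame of flask_d_mouth between -0.03 and -0.0235 m and angle between stopper_3's own z axis and vertical below 0.12 rad) or (horizontal distance between stopper_4 and flask_d_mouth below 0.004 m and z of stopper_4 in the frame of flask_d_mouth between -0.03 and -0.0235 m and angle between stopper_4's own z axis and vertical below 0.12 rad))), for 0.3 s.
2. the knob's pointer is at the mark (angle between the x axis of knob_grip and the x axis of mark_tip, either way round below 0.14 rad), for 0.3 s.
3. the guard is slid fully over the knob with the knob still at the mark (angle between the x axis of knob_grip and the x axis of mark_tip, either way round below 0.14 rad and value of joint lock above 0.088 m), for 0.2 s.
At the end, for the whole second after the job is handed in: A stopper in every flask present: upright (0.12 rad), within 4 mm of the neck axis, plug at least 23.5 mm below the rim; other stoppers in the tray; flasks upright (0.1 rad); all at rest; knob within 0.14 rad of the mark; guard at least 88 of 95 mm over the knob (all of step 1 and all of step 3 and ((horizontal distance between stopper_1 and flask_a_mouth below 0.004 m and z of stopper_1 in the frame of flask_a_mouth between -0.03 and -0.0235 m and angle between stopper_1's own z axis and vertical below 0.12 rad) or (horizontal distance between stopper_1 and flask_b_mouth below 0.004 m and z of stopper_1 in the frame of flask_b_mouth between -0.03 and -0.0235 m and angle between stopper_1's own z axis and vertical below 0.12 rad) or (horizontal distance between stopper_1 and flask_c_mouth below 0.004 m and z of stopper_1 in the frame of flask_c_mouth between -0.03 and -0.0235 m and angle between stopper_1's own z axis and vertical below 0.12 rad) or (horizontal distance between stopper_1 and flask_d_mouth below 0.004 m and z of stopper_1 in the frame of flask_d_mouth between -0.03 and -0.0235 m and angle between stopper_1's own z axis and vertical below 0.12 rad) or (x of stopper_1 in the frame of spares_in between -0.063 and 0.063 m and y of stopper_1 in the frame of spares_in between -0.043 and 0.043 m and z of stopper_1 in the frame of spares_in below 0.03 m)) and ((horizontal distance between stopper_2 and flask_a_mouth below 0.004 m and z of stopper_2 in the frame of flask_a_mouth between -0.03 and -0.0235 m and angle between stopper_2's own z axis and vertical below 0.12 rad) or (horizontal distance between stopper_2 and flask_b_mouth below 0.004 m and z of stopper_2 in the frame of flask_b_mouth between -0.03 and -0.0235 m and angle between stopper_2's own z axis and vertical below 0.12 rad) or (horizontal distance between stopper_2 and flask_c_mouth below 0.004 m and z of stopper_2 in the frame of flask_c_mouth between -0.03 and -0.0235 m and angle between stopper_2's own z axis and vertical below 0.12 rad) or (horizontal distance between stopper_2 and flask_d_mouth below 0.004 m and z of stopper_2 in the frame of flask_d_mouth between -0.03 and -0.0235 m and angle between stopper_2's own z axis and vertical below 0.12 rad) or (x of stopper_2 in the frame of spares_in between -0.063 and 0.063 m and y of stopper_2 in the frame of spares_in between -0.043 and 0.043 m and z of stopper_2 in the frame of spares_in below 0.03 m)) and ((horizontal distance between stopper_3 and flask_a_mouth below 0.004 m and z of stopper_3 in the frame of flask_a_mouth between -0.03 and -0.0235 m and angle between stopper_3's own z axis and vertical below 0.12 rad) or (horizontal distance between stopper_3 and flask_b_mouth below 0.004 m and z of stopper_3 in the frame of flask_b_mouth between -0.03 and -0.0235 m and angle between stopper_3's own z axis and vertical below 0.12 rad) or (horizontal distance between stopper_3 and flask_c_mouth below 0.004 m and z of stopper_3 in the frame of flask_c_mouth between -0.03 and -0.0235 m and angle between stopper_3's own z axis and vertical below 0.12 rad) or (horizontal distance between stopper_3 and flask_d_mouth below 0.004 m and z of stopper_3 in the frame of flask_d_mouth between -0.03 and -0.0235 m and angle between stopper_3's own z axis and vertical below 0.12 rad) or (x of stopper_3 in the frame of spares_in between -0.063 and 0.063 m and y of stopper_3 in the frame of spares_in between -0.043 and 0.043 m and z of stopper_3 in the frame of spares_in below 0.03 m)) and ((horizontal distance between stopper_4 and flask_a_mouth below 0.004 m and z of stopper_4 in the frame of flask_a_mouth between -0.03 and -0.0235 m and angle between stopper_4's own z axis and vertical below 0.12 rad) or (horizontal distance between stopper_4 and flask_b_mouth below 0.004 m and z of stopper_4 in the frame of flask_b_mouth between -0.03 and -0.0235 m and angle between stopper_4's own z axis and vertical below 0.12 rad) or (horizontal distance between stopper_4 and flask_c_mouth below 0.004 m and z of stopper_4 in the frame of flask_c_mouth between -0.03 and -0.0235 m and angle between stopper_4's own z axis and vertical below 0.12 rad) or (horizontal distance between stopper_4 and flask_d_mouth below 0.004 m and z of stopper_4 in the frame of flask_d_mouth between -0.03 and -0.0235 m and angle between stopper_4's own z axis and vertical below 0.12 rad) or (x of stopper_4 in the frame of spares_in between -0.063 and 0.063 m and y of stopper_4 in the frame of spares_in between -0.043 and 0.043 m and z of stopper_4 in the frame of spares_in below 0.03 m)) and angle between each of flask_a, flask_b, flask_c, flask_d's own z axis and vertical below 0.1 rad and linear speed of each of flask_a, flask_b, flask_c, flask_d, stopper_1, stopper_2, stopper_3, stopper_4 below 0.02 m/s); the robot touches nothing.
It fails at once if the jar is shifted by more than 4 cm (distance of jar from where it was at the start of the episode above 0.04 m).
It fails at once if the small cork block is shifted by more than 4 cm (distance of block_a from where it was at the start of the episode above 0.04 m).
It fails at once if the large cork block is shifted by more than 4 cm (distance of block_b from where it was at the start of the episode above 0.04 m).
Of flask_a, flask_b, flask_c, flask_d only 2 to 4 are there at a start; the rules pass over those that are not, and their reading is None.
At some moment in a run one of flask_a, flask_b, flask_c, flask_d may be knocked a few centimetres aside while the robot is not near it.
Once in a run the grip may slacken for a moment while it holds something.
It also fails if it takes over 192 s, if anything falls off the work surface, if the arm or the gripper's body presses on something with over 40 N, if the wrist force passes 120 N, or if a joint passes its speed limit or range.

### The arm

A 6-joint arm with a two-finger parallel gripper is mounted at the origin on the work surface. World frame = base frame: x ahead of the robot, y to its left, z up, the work surface at z = 0. Lengths are in m, angles in rad, forces in N, time in s.
With the tool pointing down it reaches from about 0.35 to 0.975 m from the base axis. Payload 4.9 kg.
Tool frame: the origin (TCP) lies at the very end of the fingers, on their centre line; the grasp point (between the pads) lies 19 mm behind it; z points along the fingers, y is the line along which they close (so a half turn about z gives the same grasp; the last joint's range is limited). The gripper opens to 85 mm and grips with 20 to 120 N. Pads are 22 mm wide; open, the fingers measure 114 mm over their backs; the gripper's body (76 mm by 85 mm) begins 54 mm behind the grasp point. The pads swing forward as they close: fully open they stand 13 mm farther back than shut.
Start: joints at [1.015, 0.053, 1.613, -0, 1.476, -0.119], TCP at [0.264, 0.566, 0.231] pointing down, gripper open.
Joint ranges: [-3.01, 3.01], [-1.01, 2.22], [0.06, 2.58], [-1.02, 4.17], [0.09, 2.62], [-3.14, 3.14]. Speed limits (rad/s): [2.57, 2.57, 3.14, 3.14, 3.14, 3.14].

### API

Orientations are given as a unit quaternion [w, x, y, z].
In Python, from plant import manip gives the robot as it stands.
- The arm moves only by the shell command python3 -m pendant 'ROWS'. ROWS is JSON, a list of rows, each a list of 3 entries, a list of its own where there are three numbers: the opening, from 0 (shut) to 1 (fully open), then the shift along the tool's x, y, z in units of 12 cm (1.0 is 12 cm), then the turn about the tool's z in units of pi rad (1.0 is pi rad). In form: [[gripper, [dx, dy, dz], roll], ...]. A call has 1 to 10 rows; each row is the pose to reach, as a shift and turn from the pose commanded when the call began, along the tool's axes at that moment, turning the shorter way round; what a row does not reach only later rows make up. A row lasts 1/10 s, in which the tool goes at most 50 mm and 8.59 degrees, less where a joint would pass 70% of its speed; a pose out of reach is approached as far as the arm can. A call with a number of a shift or a turn outside -1 to 1 is refused whole. A call with a gripper value outside its range is refused whole. The fingers move at their own pace and stop on an object; the grip force is fixed at half the most. Time passes only in rows, so rows that repeat a pose let the fingers close. It gives the time, the measured TCP pose, the force, the opening and the grip force at its end, in the units of the state.
- manip.state(): the state, without advancing time (a new reading comes with each control period).
- manip.grab_frame(name): name is "scene" or "top" or "wrist"; returns a dict with "img" (384x512x3 uint8, red, green, blue), "fx", "fy", "cx", "cy" (pixels), "D" ([k1, k2, p1, p2, k3] as OpenCV has them; the pictures are not rectified), "eye" and "rotation" of the camera in the world; the wrist camera has in their place "tool_from_camera" (4x4, takes a point from camera to tool coordinates, whose origin is the TCP and whose axes are the flange's). Camera axes: x right, y down, z forward; pixel columns grow to the right and rows downward; lengths in m; the calibration is good to about 2 mm. A picture is of the moment at which its call begins: read the wrist's pose just before it. There is no depth.
- manip.job_done(): hands the job in; it is judged then, once.
The state is a dict: "time": time; "joint_pos": joint angles; "joint_vel": joint speeds; "joint_efforts": joint torques, N m; "tool_pos": TCP position; "tool_rot": TCP orientation; "contact_force": force on the tool from outside, world axes, zero at the start; "ft_torque": the same for the moment, N m; "gripper_width": opening from 0.0 (shut) to 1.0 (fully open); "grasp_force": force on a finger pad.
Only numpy, scipy, OpenCV 4.12 (cv2) and the standard library are available. Lean on these libraries where they do the work, as an engineer would, in place of code of your own. Each camera call takes 0.05 s, during which the arm holds its last target. There are 200 camera calls.

## Working session

There is one attempt and no reset: what is moved stays moved. The work goes in short steps, Python scripts to look and compute and a shell command to move; the robot and the scene stay as the last step left them, time stands still between calls to the robot, and variables do not carry over. Pictures are saved under pics/ and viewed, at most 14 in all, crops included, and the job is handed in when it is done.

```bash
ls; mkdir -p pics; cat > h.py <<'E'
import cv2, numpy as np, json
from plant import manip
from scipy.spatial.transform import Rotation as R
def grab(n,fn=None):
    s=manip.state(); f=manip.grab_frame(n)
    if fn: cv2.imwrite('pics/'+fn,cv2.cvtColor(f['img'],cv2.COLOR_RGB2BGR))
    return s,f
def q2R(q): return R.from_quat([q[1],q[2],q[3],q[0]]).as_matrix()
def cam(s,f):
    if 'eye' in f: 
        r=np.array(f['rotation'],float)
        if r.size==4: r=q2R(r)
        return np.array(f['eye'],float),r.reshape(3,3)
    T=np.array(f['tool_from_camera']); A=q2R(s['tool_rot'])
    return np.array(s['tool_pos'])+A@T[:3,3],A@T[:3,:3]
def ray(s,f,u,v):
    K=np.array([[f['fx'],0,f['cx']],[0,f['fy'],f['cy']],[0,0,1.]])
    p=cv2.undistortPoints(np.array([[[u,v]]],float),K,np.array(f['D'],float))[0,0]
    e,r=cam(s,f); return e,r@np.array([p[0],p[1],1])
def at(s,f,u,v,z):
    e,d=ray(s,f,u,v); return e+d*(z-e[2])/d[2]
def proj(s,f,P):
    e,r=cam(s,f); K=np.array([[f['fx'],0,f['cx']],[0,f['fy'],f['cy']],[0,0,1.]])
    rv=cv2.Rodrigues(r.T)[0]
    return cv2.projectPoints(np.array(P,float).reshape(-1,1,3),rv,-r.T@e,K,np.array(f['D'],float))[0].reshape(-1,2)
E
python3 - <<'E'
from h import *
import pickle
a=[]
for n in ('scene','top','wrist'):
    s,f=grab(n,n+'0.png'); a.append((s,f))
    i=cv2.imread('pics/%s0.png'%n); cv2.imwrite('pics/%s0b.png'%n,cv2.resize(i,(800,600),interpolation=cv2.INTER_CUBIC))
    print(n,{k:np.round(v,4).tolist() for k,v in f.items() if k!='img'})
pickle.dump(a,open('f0.pkl','wb'))
print(s)
E
```

```text
pics
scene {'fx': 427.5728, 'fy': 427.5728, 'cx': 253.9869, 'cy': 194.5415, 'D': [-0.0709, 0.0, 0.0, 0.0, 0.0], 'eye': [1.0669, -0.7595, 0.7356], 'rotation': [-0.4478, 0.8487, 0.2532, -0.1226]}
top {'fx': 445.2271, 'fy': 445.2271, 'cx': 252.6059, 'cy': 191.4503, 'D': [-0.0412, 0.0, 0.0, 0.0, 0.0], 'eye': [0.3942, -0.0066, 1.4451], 'rotation': [0.0513, -0.7041, 0.7061, -0.055]}
wrist {'fx': 315.8723, 'fy': 315.8723, 'cx': 257.2903, 'cy': 193.0655, 'D': [-0.0594, 0.0, 0.0, 0.0, 0.0], 'tool_from_camera': [[-0.001, -0.9645, -0.2641, 0.0674], [1.0, -0.0009, -0.0005, -0.0011], [0.0003, -0.2641, 0.9645, -0.1421], [0.0, 0.0, 0.0, 1.0]]}
{'time': 0.1, 'joint_pos': array([ 1.01501928e+00,  5.33215677e-02,  1.61413551e+00,  2.22841742e-05,
        1.47602971e+00, -1.18996474e-01]), 'joint_vel': array([ 0.00086386, -0.00183805, -0.00378575, -0.00041441,  0.00158438,
       -0.00141452]), 'joint_efforts': array([-2.12844693e-04, -3.94905460e+01, -3.71363354e+01, -1.52633365e-04,
        3.93009585e-03, -1.44249634e-05]), 'tool_pos': array([0.26408362, 0.56584681, 0.23017957]), 'tool_rot': array([-3.23966402e-04,  2.16659369e-01,  9.76246803e-01, -8.90003555e-04]), 'contact_force': array([0.31423274, 0.91614851, 0.68645124]), 'ft_torque': array([-0.01867261,  0.04837741,  0.0259148 ]), 'grasp_force': 0.0, 'gripper_width': 0.996016829146461}
```

View pics/top0b.png

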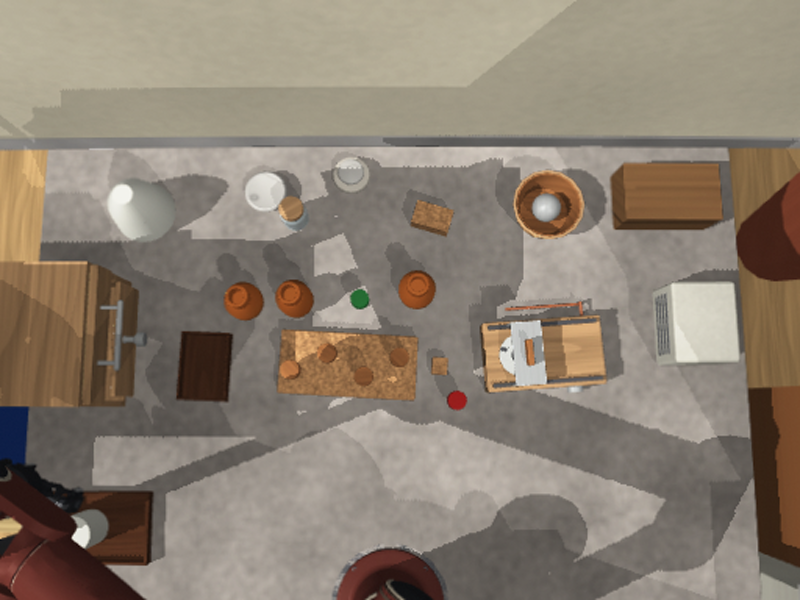

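View pics/scene0b.png

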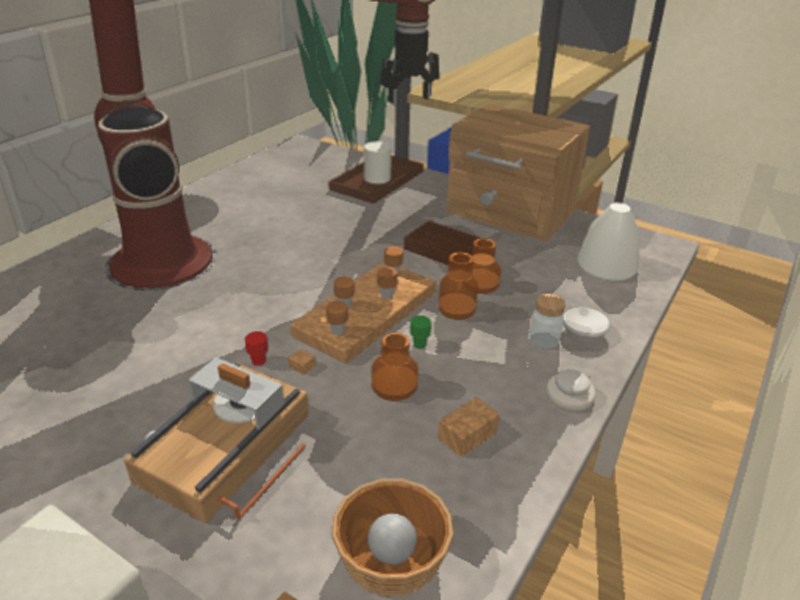

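The top picture (800x600 scale) shows three flasks with mouths at (237,296), (290,292) and (417,287). Four brown stoppers stand on the board at (289,370), (328,354), (363,376) and (399,356). The green stopper at (359,299) and the red one at (457,400) are look-alikes. The small dark tray is at (205,366) and is empty; the larger tray at (120,525), with the white cylinder on it, is not the one meant. The regulator is at (545,352).

```bash
cat >> h.py <<'E'
def goto(x,y,z,yaw=None,s=None):
    """shift (12cm units) in tool axes to world target; yaw=target dir of tool y axis (mod pi)"""
    s=s or manip.state(); A=q2R(s['tool_rot']); d=A.T@(np.array([x,y,z])-s['tool_pos'])/.12
    o=''
    if yaw is not None:
        ty=np.arctan2(A[1,1],A[0,1]); dy=(yaw-ty+np.pi/2)%np.pi-np.pi/2; o=' roll %.4f'%(-dy/np.pi)
    print('shift',np.round(d,3).tolist(),o)
E
python3 - <<'E'
from h import *
import pickle
s,f=pickle.load(open('f0.pkl','rb'))[1]
k=1/1.5625
for n,u,v,z in [('m1',237,296,.1),('m2',290,292,.1),('m3',417,287,.1),('s1',289,370,.082),('s2',328,354,.082),('s3',363,376,.082),('s4',399,356,.082),('tray',205,366,.03),('grip',531,352,.119),('knobarea',508,355,.08),('h1',482,319,.05),('h2',604,314,.05),('h3',607,383,.05),('h4',488,391,.05),('g1',513,320,.097),('g2',516,386,.097)]:
    print(n,np.round(at(s,f,u*k,v*k,z)[:2],3))
# rotate gripper so that tool y -> world y : 
goto(0.40,0.20,0.35,np.pi/2)
E
```

```text
m1 [0.605 0.295]
m2 [0.613 0.191]
m3 [ 0.622 -0.058]
s1 [0.461 0.193]
s2 [0.493 0.117]
s3 [0.449 0.048]
s4 [ 0.488 -0.022]
tray [0.472 0.372]
grip [ 0.492 -0.274]
knobarea [ 0.49  -0.236]
h1 [ 0.565 -0.191]
h2 [ 0.574 -0.44 ]
h3 [ 0.435 -0.439]
h4 [ 0.42 -0.2 ]
g1 [ 0.557 -0.245]
g2 [ 0.429 -0.247]
shift [-2.316, -2.286, -0.994]  roll -0.1390
```

```bash
python3 -m pendant '[[1,[0,0,-1],0],[1,[0,0,-1],0],[1,[-0.5,-0.5,-1],-0.07],[1,[-1,-1,-1],-0.139],[1,[-1,-1,-1],-0.139],[1,[-1,-1,-1],-0.139],[1,[-1,-1,-1],-0.139]]' >/dev/null
python3 -m pendant '[[1,[-0.3,-0.3,0],0],[1,[-0.6,-0.6,0],0],[1,[-1,-1,0],0],[1,[-1,-1,0],0],[1,[-1,-1,0],0],[1,[-1,-1,0],0]]' >/dev/null
python3 -m pendant '[[1,[0,-0.4,0],0],[1,[0,-0.8,0],0],[1,[0,-1,0],0],[1,[0,-1.0,0],0]]' 
python3 -m pendant '[[1,[0,-0.3,0],0],[1,[0,-0.3,0],0],[1,[0,-0.3,0],0],[1,[0,-0.3,0],0],[1,[0,-0.3,0],0],[1,[0,-0.3,0],0]]'
python3 - <<'E'
from h import *
import pickle
s,f=grab('wrist','w1.png'); pickle.dump((s,f),open('w1.pkl','wb'))
i=cv2.imread('pics/w1.png'); cv2.imwrite('pics/w1b.png',cv2.resize(i,(800,600),interpolation=cv2.INTER_CUBIC))
print(s['time'],s['tool_pos'],s['tool_rot'],s['joint_pos'])
E
```

```text
time: 1.85
tool_pos: [0.4418, 0.1663, 0.3515]
tool_rot: [0.0, 0.001, 1.0, 0.0]
contact_force: [-0.7, 1.3, 0.2]
gripper_width: 1.001
grasp_force: 0.0
time: 2.45
tool_pos: [0.4423, 0.1317, 0.3512]
tool_rot: [-0.0, -0.001, 1.0, 0.0]
contact_force: [-0.0, 0.1, -0.1]
gripper_width: 1.0
grasp_force: 0.0
2.45 [0.44225164 0.1316736  0.35124444] [-9.70334582e-05 -6.86538918e-04  9.99999756e-01  8.30921890e-05] [ 1.27757793e-01 -3.89431931e-01  1.80738669e+00  1.91678000e-04
  1.72380933e+00 -1.44438241e+00]
```

View pics/w1b.png

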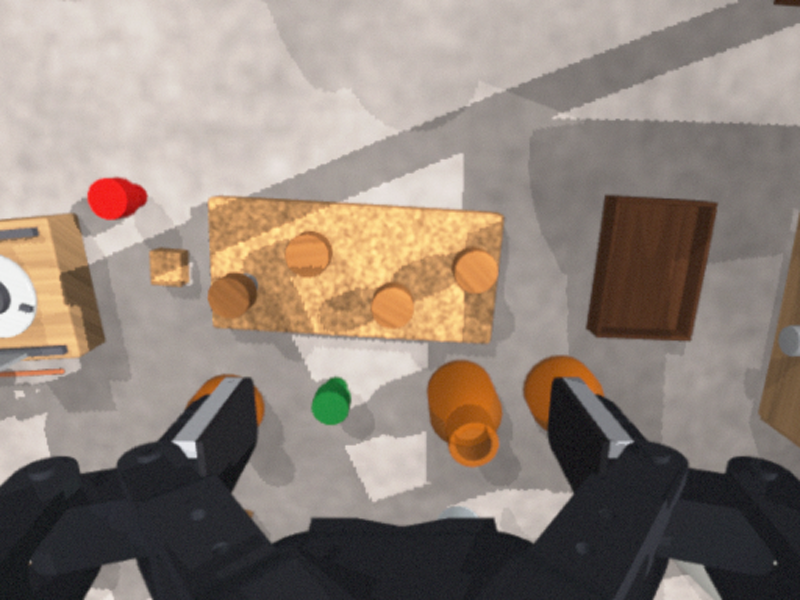

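The wrist picture (800x600 scale) shows the four brown heads at (308,253), (477,270), (392,306) and (232,296). These are plain wood on the board, so they are the real stoppers. The green look-alike at (331,402) and the red one at (112,198) stand off the board. The tray is at (652,267). I'll move over the flasks next.

```bash
python3 -m pendant '[[1,[-0.3,-0.1,0],0],[1,[-0.6,-0.1,0],0],[1,[-0.9,-0.1,0],0],[1,[-0.99,-0.1,0],0],[1,[-0.99,-0.1,0],0],[1,[-0.99,-0.1,0],0],[1,[-0.99,-0.1,0],0],[1,[-0.99,-0.1,0],0]]'
python3 - <<'E'
from h import *
import pickle
s,f=pickle.load(open('w1.pkl','rb')); k=1/1.5625
for n,u,v in [('s1',477,270),('s2',392,306),('s3',308,253),('s4',232,296)]: print(n,np.round(at(s,f,u*k,v*k,.082),4))
for n,u,v,z in [('t1',606,196,.03),('t2',716,204,.03),('t3',694,339,.03),('t4',588,330,.03),('b1',210,197,.03),('b2',502,214,.03),('b3',493,342,.03),('b4',212,328,.03)]: print(n,np.round(at(s,f,u*k,v*k,z),4))
s,f=grab('wrist','w2.png'); pickle.dump((s,f),open('w2.pkl','wb'))
i=cv2.imread('pics/w2.png'); cv2.imwrite('pics/w2b.png',cv2.resize(i,(800,600),interpolation=cv2.INTER_CUBIC))
print(s['time'],s['tool_pos'],s['tool_rot'],s['joint_pos'])
E
```

```text
time: 3.3
tool_pos: [0.5604, 0.119, 0.3519]
tool_rot: [0.0, -0.0, 1.0, 0.0]
contact_force: [-0.3, 0.0, 0.6]
gripper_width: 1.004
grasp_force: 0.0
s1 [0.459  0.1947 0.082 ]
s2 [0.4909 0.1223 0.082 ]
s3 [0.4444 0.0516 0.082 ]
s4 [ 0.4819 -0.0166  0.082 ]
t1 [0.3991 0.3209 0.03  ]
t2 [0.405  0.4288 0.03  ]
t3 [0.5405 0.428  0.03  ]
t4 [0.5305 0.3166 0.03  ]
b1 [ 0.4003 -0.0477  0.03  ]
b2 [0.4164 0.2241 0.03  ]
b3 [0.5429 0.2218 0.03  ]
b4 [ 0.5285 -0.0585  0.03  ]
3.3 [0.5603556  0.11898778 0.35194666] [ 4.84865967e-04 -1.55797963e-04  9.99999869e-01  6.01343852e-05] [ 7.93213673e-02 -1.14879676e-01  1.57887879e+00  4.34458993e-05
  1.67661733e+00 -1.49178195e+00]
```

View pics/w2b.png

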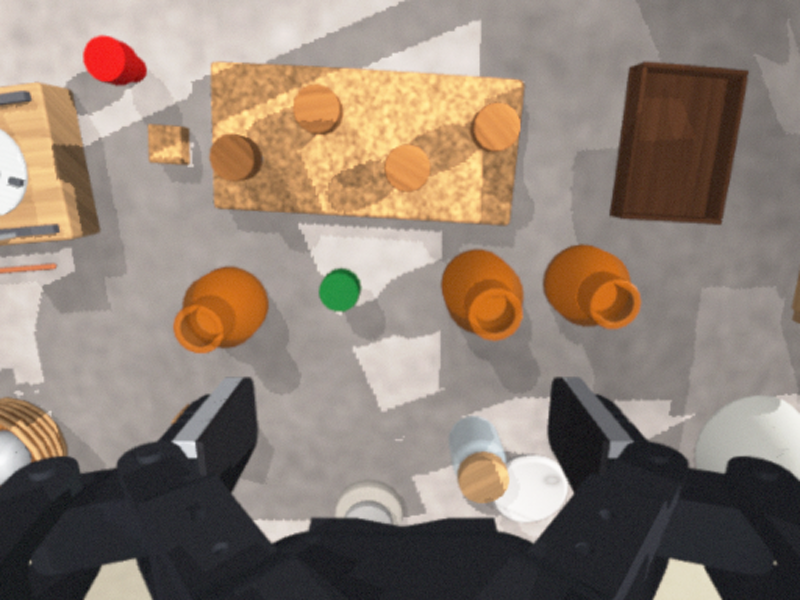

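The wrist picture (800x600 scale) shows the rims at (199,327), (495,313) and (614,304). The stopper heads are at (497,126), (407,168), (317,109) and (235,157). The jar is at (480,470).

```bash
python3 - <<'E'
from h import *
import pickle
k=1/1.5625
st,ft=pickle.load(open('f0.pkl','rb'))[1]
ss,fs=pickle.load(open('f0.pkl','rb'))[0]
s,f=pickle.load(open('w2.pkl','rb'))
for n,u,v,U,V,us,vs in [('m1',614,304,237,296,484,244),('m2',495,313,290,292,461,259),('m3',199,327,417,287,397,342)]:
  for z in (.095,.115): print(n,z,np.round(at(s,f,u*k,v*k,z)[:2],4),np.round(at(st,ft,U*k,V*k,z)[:2],4),np.round(at(ss,fs,us*k,vs*k,z)[:2],4))
for n,u,v in [('s1',497,126),('s2',407,168),('s3',317,109),('s4',235,157)]: print(n,np.round(at(s,f,u*k,v*k,.082),4))
img=cv2.resize(f['img'],None,fx=5,fy=5,interpolation=cv2.INTER_CUBIC)[...,::-1].copy()
t=np.linspace(0,2*np.pi,60)
def circ(c,r,z,col):
  P=np.c_[c[0]+r*np.cos(t),c[1]+r*np.sin(t),0*t+z]; cv2.polylines(img,[np.int32((proj(s,f,P)+.5)*5)],True,col,1)
for u,v,z in [(614,304,.095),(495,313,.115),(199,327,.095)]:
  c=at(s,f,u*k,v*k,z); circ(c,.0225,z,(0,255,0)); circ(c,.0155,z,(255,255,0)); circ(c,.038 if z<.1 else .036,.02,(255,0,0))
for u,v in [(497,126),(407,168),(317,109),(235,157)]: circ(at(s,f,u*k,v*k,.082),.019,.082,(0,255,0))
b=lambda x0,y0,w,h: cv2.resize(img[y0*5:(y0+h)*5,x0*5:(x0+w)*5],(400,300))
cv2.imwrite('pics/ov.png',np.vstack([np.hstack([b(100,155,80,60),b(270,150,80,60)]),np.hstack([b(340,150,80,60),b(130,55,220,70) if 0 else b(240,50,96,72)])]))
E
```

```text
m1 0.095 [0.6042 0.2982] [0.6059 0.296 ] [0.6069 0.2951]
m1 0.115 [0.5986 0.2892] [0.6028 0.2915] [0.6213 0.2622]
m2 0.095 [0.612  0.1968] [0.6136 0.1918] [0.5967 0.2189]
m2 0.115 [0.606  0.1929] [0.6104 0.1888] [0.6114 0.1884]
m3 0.095 [ 0.6245 -0.0563] [ 0.623 -0.058] [ 0.6336 -0.0611]
m3 0.115 [ 0.6178 -0.0476] [ 0.6196 -0.0573] [ 0.6471 -0.0829]
s1 [0.4607 0.1939 0.082 ]
s2 [0.4934 0.1223 0.082 ]
s3 [0.4477 0.0512 0.082 ]
s4 [ 0.4839 -0.0171  0.082 ]
```

View pics/ov.png

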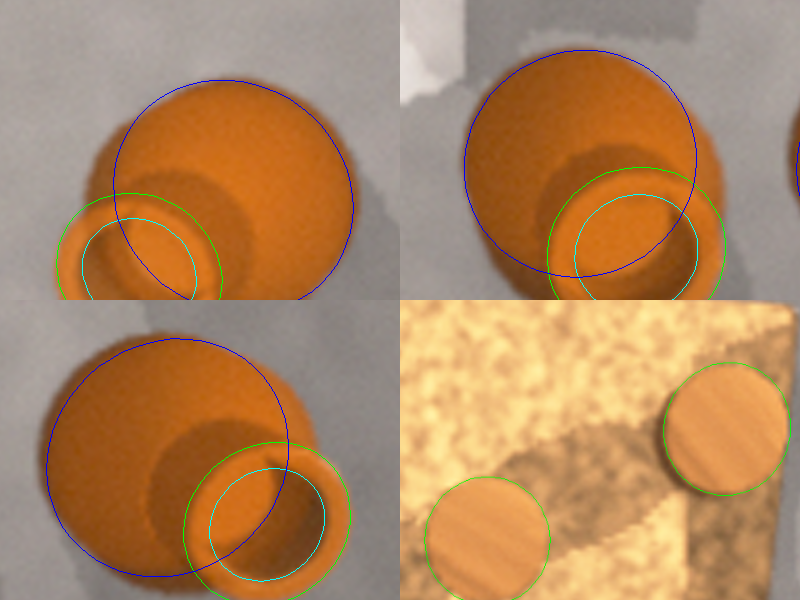

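The overlays match. The flasks at (0.604,0.298) and (0.6245,-0.056) are squat and the one at (0.606,0.193) is tall, so there are three flasks and one spare stopper. I'll pick the stopper at (0.459,0.195) first.

```bash
python3 -m pendant '[[0.7,[0.3,0.2,0],0],[0.7,[0.6,0.4,0],0],[0.7,[0.845,0.631,0],0],[0.7,[0.845,0.631,0.3],0],[0.7,[0.845,0.631,0.7],0],[0.7,[0.845,0.631,1],0],[0.7,[0.845,0.631,1],0]]' >/dev/null
python3 -m pendant '[[0.7,[0,0,0.3],0],[0.7,[0,0,0.6],0],[0.7,[0,0,0.9],0],[0.7,[0,0,1],0],[0.7,[0,0,1],0],[0.7,[0,0,1],0],[0.7,[0,0,1],0],[0.7,[0,0,1],0]]'
python3 -c "
from h import *
goto(.459,.195,.0585,np.pi/2)"
```

```text
time: 4.85
tool_pos: [0.4612, 0.1949, 0.1136]
tool_rot: [0.002, 0.0, 1.0, 0.0]
contact_force: [-0.1, -0.6, -0.9]
gripper_width: 0.699
grasp_force: 0.0
shift [0.02, 0.001, 0.459]  roll -0.0000
```

```bash
python3 -m pendant '[[0.7,[0.01,0,0.15],0],[0.7,[0.01,0,0.3],0],[0.7,[0.01,0,0.46],0],[0.7,[0.01,0,0.46],0],[0.7,[0.01,0,0.46],0],[0.7,[0.01,0,0.46],0]]'
python3 -m pendant '[[0.3,[0,0,0],0],[0.3,[0,0,0],0],[0.3,[0,0,0],0],[0.3,[0,0,0],0],[0.3,[0,0,0],0],[0.3,[0,0,0],0],[0.3,[0,0,0],0],[0.3,[0,0,0],0]]'
```

```text
time: 5.45
tool_pos: [0.4597, 0.1948, 0.0578]
tool_rot: [0.001, 0.0, 1.0, 0.0]
contact_force: [0.4, -1.0, 0.0]
gripper_width: 0.7
grasp_force: 0.0
time: 6.25
tool_pos: [0.4598, 0.1948, 0.0577]
tool_rot: [0.001, 0.0, 1.0, 0.0]
contact_force: [-0.3, -0.5, 5.0]
gripper_width: 0.418
grasp_force: 60.3
```

```bash
python3 -m pendant '[[0.3,[0,0,-0.3],0],[0.3,[0,0,-0.6],0],[0.3,[0,0,-1],0],[0.3,[0,0,-1],0],[0.3,[-0.1,0.2,-1],0],[0.3,[-0.3,0.5,-1],0],[0.3,[-0.6,0.85,-1],0],[0.3,[-0.9,0.85,-1],0],[0.3,[-0.9,0.85,-1],0],[0.3,[-0.9,0.85,-1],0]]'
python3 - <<'E'
from h import *
import pickle
s,f=grab('wrist','w3.png'); pickle.dump((s,f),open('w3.pkl','wb'))
i=cv2.imread('pics/w3.png'); cv2.imwrite('pics/w3b.png',cv2.resize(i,(800,600),interpolation=cv2.INTER_CUBIC))
goto(.604,.298,.13)
E
```

```text
time: 7.25
tool_pos: [0.5661, 0.2962, 0.1742]
tool_rot: [-0.002, 0.0, 1.0, -0.001]
contact_force: [-0.3, 0.4, -0.9]
gripper_width: 0.423
grasp_force: 60.4
shift [-0.321, 0.016, 0.372]
```

View pics/w3b.png

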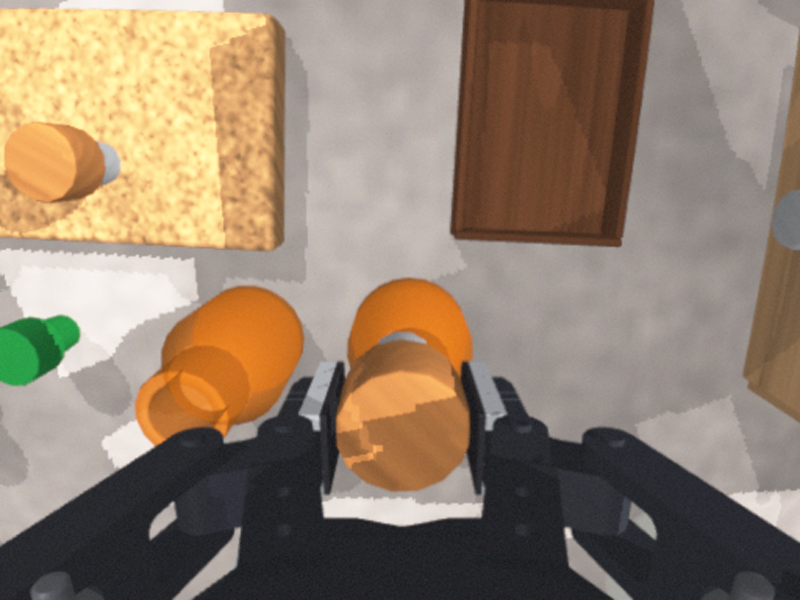

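The stopper sits upright in the grip with its head at (403,422), and flask 1 stands behind it with its body at (411,330).

```bash
cat >> h.py <<'E'
def fitc(s,f,pts,z,r):
    """fit circle of radius r at height z to rim pixels (800-scale)"""
    from scipy.optimize import least_squares
    P=np.array([at(s,f,u/1.5625,v/1.5625,z)[:2] for u,v in pts])
    q=least_squares(lambda c:np.hypot(*(P-c).T)-r,P.mean(0)); return q.x,q.fun*1e3
E
python3 - <<'E'
from h import *
import pickle
s,f=pickle.load(open('w3.pkl','rb'))
c,e=fitc(s,f,[(337,420),(344,455),(365,480),(403,491),(442,480),(464,455),(470,425)],s['tool_pos'][2]+.0242,.019); print('head rel tcp',c-s['tool_pos'][:2],e.round(1))
i=cv2.resize(f['img'],(800,600))[...,::-1].copy(); t=np.linspace(0,2*np.pi,60)
for (x,y) in [(.604,.298)]:
  for z in (.015,.03,.045): cv2.polylines(i,[np.int32(proj(s,f,np.c_[x+.038*np.cos(t),y+.038*np.sin(t),0*t+z])*1.5625)],True,(255,0,0),1)
cv2.imwrite('pics/ov3.png',i[250:500,250:550])
E
```

```text
head rel tcp [-8.91421263e-06 -4.15137934e-04] [-1.  -0.9  0.1  0.4  0.1 -0.7 -1.2]
```

View pics/ov3.png

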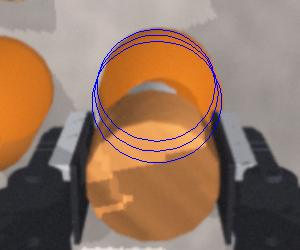

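```bash
python3 -m pendant '[[0.3,[-0.2,0.01,0],0],[0.3,[-0.315,0.015,0],0],[0.3,[-0.315,0.015,0],0],[0.3,[-0.315,0.015,0.1],0],[0.3,[-0.315,0.015,0.2],0],[0.3,[-0.315,0.015,0.33],0],[0.3,[-0.315,0.015,0.33],0],[0.3,[-0.315,0.015,0.33],0]]'
python3 -m pendant '[[0.3,[0,0,0.05],0],[0.3,[0,0,0.1],0],[0.3,[0,0,0.15],0],[0.3,[0,0,0.2],0],[0.3,[0,0,0.2],0]]'
python3 -c "
from h import *
goto(.604,.298,.0968,np.pi/2)"
```

```text
time: 8.1
tool_pos: [0.6033, 0.2981, 0.135]
tool_rot: [-0.001, -0.0, 1.0, -0.0]
contact_force: [0.3, -0.4, -0.5]
gripper_width: 0.424
grasp_force: 60.4
time: 8.6
tool_pos: [0.6036, 0.2982, 0.111]
tool_rot: [-0.001, 0.0, 1.0, -0.0]
contact_force: [-0.3, 1.0, -0.9]
gripper_width: 0.42
grasp_force: 60.4
shift [-0.003, -0.001, 0.118]  roll -0.0001
```

```bash
python3 -m pendant '[[0.3,[0,0,0.03],0],[0.3,[0,0,0.06],0],[0.3,[0,0,0.09],0],[0.3,[0,0,0.105],0],[0.3,[0,0,0.12],0],[0.3,[0,0,0.12],0]]'
python3 -m pendant '[[0.6,[0,0,0],0],[0.6,[0,0,0],0],[0.6,[0,0,0],0],[0.6,[0,0,0],0],[0.6,[0,0,0],0],[0.6,[0,0,-0.2],0],[0.6,[0,0,-0.6],0],[0.6,[0,0,-0.9],0],[0.6,[0,0,-0.9],0]]'
```

```text
time: 9.2
tool_pos: [0.6042, 0.2984, 0.0978]
tool_rot: [-0.0, 0.0, 1.0, 0.0]
contact_force: [-0.6, 2.0, 0.0]
gripper_width: 0.417
grasp_force: 60.4
time: 10.1
tool_pos: [0.6079, 0.2996, 0.2148]
tool_rot: [0.006, 0.0, 1.0, 0.002]
contact_force: [0.5, -0.4, 0.7]
gripper_width: 0.6
grasp_force: 0.0
```

```bash
python3 -m pendant '[[0.7,[0.3,-0.3,0],0],[0.7,[0.6,-0.6,0],0],[0.7,[0.955,-1,0],0],[0.7,[0.955,-1,0],0],[0.7,[0.955,-1,0],0]]' >/dev/null
python3 -m pendant '[[0.7,[0,-0.25,0],0],[0.7,[0,-0.46,0],0],[0.7,[0,-0.46,0.3],0],[0.7,[0,-0.46,0.6],0],[0.7,[0,-0.46,0.85],0],[0.7,[0,-0.46,0.85],0],[0.7,[0,-0.46,0.85],0],[0.7,[0,-0.46,0.85],0]]'
python3 -c "
from h import *
goto(.4909,.1223,.0585,np.pi/2)"
```

```text
time: 11.4
tool_pos: [0.4916, 0.1236, 0.1064]
tool_rot: [0.002, -0.0, 1.0, 0.0]
contact_force: [0.5, 0.3, -0.6]
gripper_width: 0.7
grasp_force: 0.0
shift [0.007, -0.011, 0.399]  roll 0.0001
```

```bash
python3 -m pendant '[[0.7,[0,-0.01,0.15],0],[0.7,[0,-0.01,0.3],0],[0.7,[0,-0.01,0.4],0],[0.7,[0,-0.01,0.4],0],[0.7,[0,-0.01,0.4],0]]'
python3 -m pendant '[[0.3,[0,0,0],0],[0.3,[0,0,0],0],[0.3,[0,0,0],0],[0.3,[0,0,0],0],[0.3,[0,0,0],0],[0.3,[0,0,0],0],[0.3,[0,0,0],0]]'
python3 -m pendant '[[0.3,[0,0,-0.3],0],[0.3,[0,0,-0.6],0],[0.3,[0,0,-1],0],[0.3,[0,0,-1],0],[0.3,[-0.1,0.2,-1],0],[0.3,[-0.3,0.58,-1],0],[0.3,[-0.6,0.58,-1],0],[0.3,[-0.65,0.58,-1],0],[0.3,[-0.65,0.58,-1],0],[0.3,[-0.65,0.58,-1],0]]'
python3 - <<'E'
from h import *
import pickle
s,f=grab('wrist'); pickle.dump((s,f),open('w4.pkl','wb'))
i=cv2.resize(f['img'],(800,600),interpolation=cv2.INTER_CUBIC)[...,::-1].copy(); t=np.linspace(0,2*np.pi,60)
def c(x,y,r,z,col): cv2.polylines(i,[np.int32(proj(s,f,np.c_[x+r*np.cos(t),y+r*np.sin(t),0*t+z])*1.5625)],True,col,1)
for z in (.015,.045): c(.606,.193,.036,z,(255,0,0))
p=s['tool_pos']; c(p[0],p[1],.019,p[2]+.0242,(0,255,0)); c(.604,.298,.019,.121,(0,255,0))
cv2.imwrite('pics/ov4.png',i)
goto(.606,.193,.155)
E
```

```text
time: 11.9
tool_pos: [0.4905, 0.1221, 0.0572]
tool_rot: [0.001, 0.0, 1.0, 0.0]
contact_force: [0.4, 0.3, -0.1]
gripper_width: 0.698
grasp_force: 0.0
time: 12.6
tool_pos: [0.4911, 0.1221, 0.0577]
tool_rot: [0.001, 0.0, 1.0, 0.0]
contact_force: [-0.8, 0.4, 5.8]
gripper_width: 0.426
grasp_force: 60.5
time: 13.6
tool_pos: [0.5667, 0.191, 0.1751]
tool_rot: [-0.001, 0.0, 1.0, -0.0]
contact_force: [0.5, -0.8, -0.7]
gripper_width: 0.428
grasp_force: 48.0
shift [-0.328, 0.017, 0.169]
```

View pics/ov4.png

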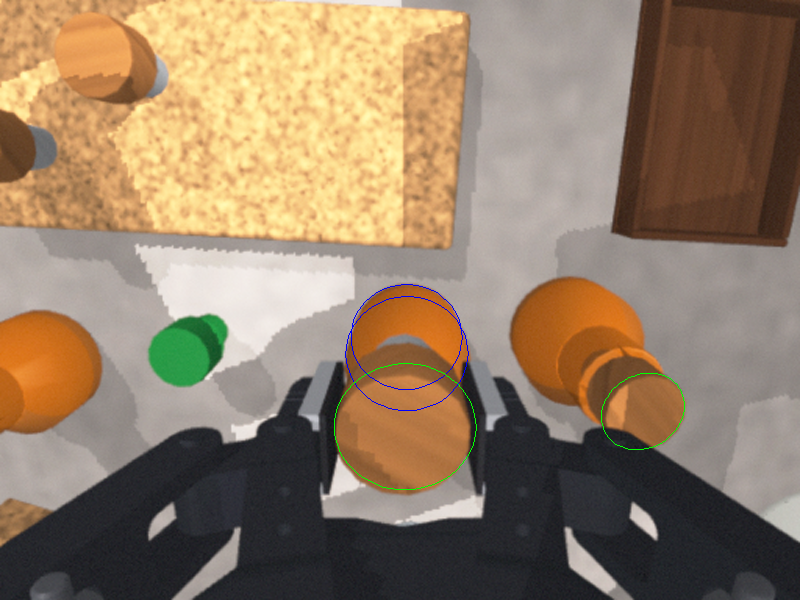

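The first stopper is home: its head at (643,410) matches the prediction. The second is held at (405,430), but the grip force reads 48 N, so I'll hold still and check for slackening.

```bash
python3 -m pendant '[[0.3,[0,0,0],0],[0.3,[0,0,0],0],[0.3,[0,0,0],0],[0.3,[0,0,0],0],[0.3,[0,0,0],0],[0.3,[0,0,0],0]]'
python3 - <<'E'
from h import *
s,f=grab('wrist')
i=cv2.resize(f['img'],(800,600),interpolation=cv2.INTER_CUBIC)[...,::-1].copy(); t=np.linspace(0,2*np.pi,60)
def c(x,y,r,z,col): cv2.polylines(i,[np.int32(proj(s,f,np.c_[x+r*np.cos(t),y+r*np.sin(t),0*t+z])*1.5625)],True,col,1)
for z in (.015,.045): c(.606,.193,.036,z,(255,0,0))
p=s['tool_pos']; c(p[0],p[1],.019,p[2]+.0242,(0,255,0))
cv2.imwrite('pics/ov5.png',i[250:550,250:550])
goto(.606,.193,.155)
E
```

```text
time: 14.25
tool_pos: [0.5677, 0.1915, 0.1762]
tool_rot: [0.0, 0.0, 1.0, 0.0]
contact_force: [0.2, -0.7, -1.4]
gripper_width: 0.423
grasp_force: 62.6
shift [-0.319, 0.012, 0.176]
```

View pics/ov5.png

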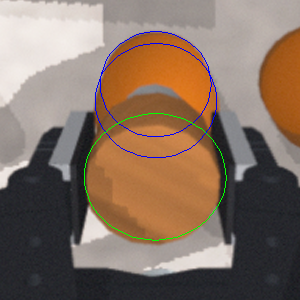

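The stopper sits as before, so there was no slip. Inserting it now.

```bash
python3 -m pendant '[[0.3,[-0.2,0.01,0],0],[0.3,[-0.318,0.012,0],0],[0.3,[-0.318,0.012,0.08],0],[0.3,[-0.318,0.012,0.16],0],[0.3,[-0.318,0.012,0.16],0],[0.3,[-0.318,0.012,0.16],0]]'
python3 -m pendant '[[0.3,[0,0,0.05],0],[0.3,[0,0,0.1],0],[0.3,[0,0,0.15],0],[0.3,[0,0,0.2],0],[0.3,[0,0,0.22],0],[0.3,[0,0,0.22],0]]'
python3 -c "
from h import *
goto(.606,.193,.1168,np.pi/2)"
```

```text
time: 14.9
tool_pos: [0.6047, 0.1929, 0.1558]
tool_rot: [-0.001, -0.0, 1.0, -0.0]
contact_force: [-0.5, 0.1, -1.1]
gripper_width: 0.424
grasp_force: 62.7
time: 15.5
tool_pos: [0.6055, 0.1929, 0.1296]
tool_rot: [-0.001, 0.0, 1.0, -0.0]
contact_force: [0.1, 0.5, -1.1]
gripper_width: 0.422
grasp_force: 62.8
shift [-0.005, 0.001, 0.107]  roll -0.0000
```

Next: release, retreat, and move toward the third stopper, taking a wrist picture to check.

```bash
python3 -m pendant '[[0.3,[0,0,0.03],0],[0.3,[0,0,0.06],0],[0.3,[0,0,0.09],0],[0.3,[0,0,0.11],0],[0.3,[0,0,0.12],0],[0.3,[0,0,0.12],0]]'
python3 -m pendant '[[0.6,[0,0,0],0],[0.6,[0,0,0],0],[0.6,[0,0,0],0],[0.6,[0,0,0],0],[0.6,[0,0,0],0],[0.6,[0,0,-0.2],0],[0.6,[0,0,-0.6],0],[0.6,[0,0,-0.75],0],[0.6,[0,0,-0.75],0]]'
python3 -m pendant '[[0.7,[0.3,-0.3,0],0],[0.7,[0.6,-0.6,0],0],[0.7,[0.9,-1,0],0],[0.7,[0.9,-1,0],0],[0.7,[0.9,-1,0],0],[0.7,[0.9,-1,0],0]]'
python3 -c "
from h import *
goto(.4444,.0516,.1,np.pi/2)"
```

```text
time: 16.1
tool_pos: [0.6061, 0.193, 0.1169]
tool_rot: [0.0, 0.0, 1.0, -0.0]
contact_force: [-1.8, -0.8, 3.0]
gripper_width: 0.42
grasp_force: 63.1
time: 17.0
tool_pos: [0.6084, 0.1934, 0.2113]
tool_rot: [0.004, 0.0, 1.0, 0.001]
contact_force: [1.1, -0.1, -0.1]
gripper_width: 0.599
grasp_force: 0.0
time: 17.6
tool_pos: [0.4982, 0.0733, 0.2056]
tool_rot: [-0.0, 0.0, 1.0, 0.0]
contact_force: [0.0, 0.2, 0.6]
gripper_width: 0.703
grasp_force: 0.0
shift [0.448, -0.182, 0.88]  roll -0.0001
```

```bash
python3 -m pendant '[[0.7,[0.3,-0.15,0],0],[0.7,[0.445,-0.18,0],0],[0.7,[0.445,-0.18,0.3],0],[0.7,[0.445,-0.18,0.6],0],[0.7,[0.445,-0.18,0.9],0],[0.7,[0.445,-0.18,0.9],0],[0.7,[0.445,-0.18,0.9],0]]'
python3 -c "
from h import *
goto(.4444,.0516,.0585,np.pi/2)"
```

```text
time: 18.3
tool_pos: [0.4449, 0.0521, 0.0982]
tool_rot: [-0.001, -0.001, 1.0, 0.0]
contact_force: [1.1, 0.3, 0.7]
gripper_width: 0.694
grasp_force: 0.0
shift [0.003, -0.004, 0.331]  roll 0.0003
```

```bash
python3 -m pendant '[[0.7,[0,0,0.15],0],[0.7,[0,0,0.34],0],[0.7,[0,0,0.34],0],[0.7,[0,0,0.34],0]]'
python3 -m pendant '[[0.3,[0,0,0],0],[0.3,[0,0,0],0],[0.3,[0,0,0],0],[0.3,[0,0,0],0],[0.3,[0,0,0],0],[0.3,[0,0,0],0],[0.3,[0,0,0],0]]'
python3 -m pendant '[[0.3,[0,0,-0.3],0],[0.3,[0,0,-0.6],0],[0.3,[0,0,-1],0],[0.3,[0,0,-1],0],[0.3,[-0.2,-0.2,-1],0],[0.3,[-0.5,-0.5,-1],0],[0.3,[-1,-0.9,-1],0],[0.3,[-1,-0.9,-1],0],[0.3,[-1,-0.9,-1],0],[0.3,[-1,-0.9,-1],0]]'
python3 - <<'E'
from h import *
s,f=grab('wrist')
i=cv2.resize(f['img'],(800,600),interpolation=cv2.INTER_CUBIC)[...,::-1].copy(); t=np.linspace(0,2*np.pi,60)
def c(x,y,r,z,col): cv2.polylines(i,[np.int32(proj(s,f,np.c_[x+r*np.cos(t),y+r*np.sin(t),0*t+z])*1.5625)],True,col,1)
for z in (.015,.045): c(.6245,-.0563,.038,z,(255,0,0))
c(.6245,-.0563,.0225,.095,(0,255,255)); c(.606,.193,.019,.141,(0,255,0))
p=s['tool_pos']; c(p[0],p[1],.019,p[2]+.0242,(0,255,0))
cv2.imwrite('pics/ov6.png',i)
goto(.6245,-.0563,.135)
E
```

```text
time: 18.7
tool_pos: [0.446, 0.0515, 0.0593]
tool_rot: [0.001, -0.0, 1.0, -0.0]
contact_force: [0.2, 0.6, 0.4]
gripper_width: 0.699
grasp_force: 0.0
time: 19.4
tool_pos: [0.4464, 0.0513, 0.0598]
tool_rot: [0.002, 0.0, 1.0, -0.0]
contact_force: [-1.2, 0.6, 6.2]
gripper_width: 0.423
grasp_force: 59.9
time: 20.4
tool_pos: [0.5641, -0.0568, 0.1765]
tool_rot: [-0.001, 0.0, 1.0, 0.0]
contact_force: [0.4, 0.9, 0.3]
gripper_width: 0.419
grasp_force: 60.4
shift [-0.507, -0.001, 0.346]
```

View pics/ov6.png

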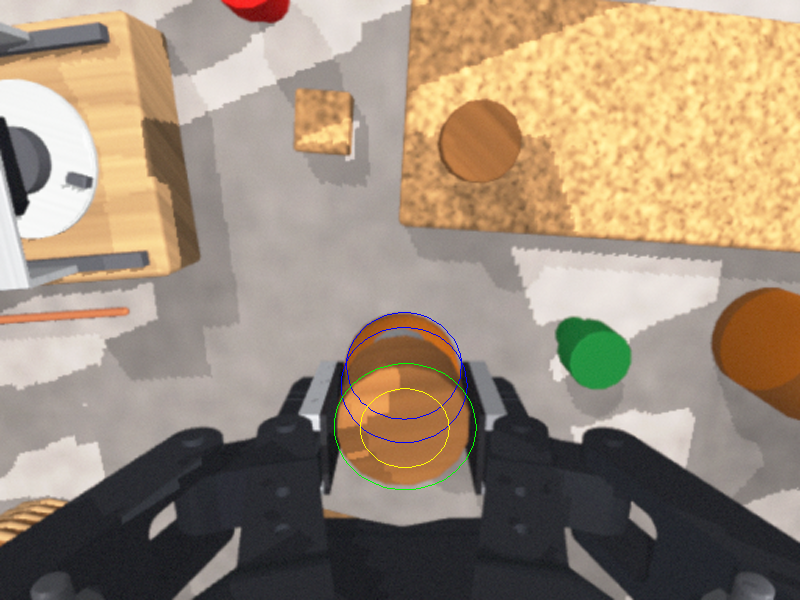

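The third stopper is held at (402,425) and flask 3's body at (404,350) matches the prediction. The dial mark is visible at (78,181). Inserting now.

```bash
python3 -m pendant '[[0.3,[-0.25,0,0],0],[0.3,[-0.5,0,0],0],[0.3,[-0.5,0,0.1],0],[0.3,[-0.5,0,0.2],0],[0.3,[-0.5,0,0.33],0],[0.3,[-0.5,0,0.33],0],[0.3,[-0.5,0,0.33],0]]'
python3 -m pendant '[[0.3,[0,0,0.05],0],[0.3,[0,0,0.1],0],[0.3,[0,0,0.15],0],[0.3,[0,0,0.19],0],[0.3,[0,0,0.19],0]]'
python3 -c "
from h import *
goto(.6245,-.0563,.0988,np.pi/2)"
```

```text
time: 21.15
tool_pos: [0.6232, -0.0564, 0.1366]
tool_rot: [-0.001, 0.0, 1.0, 0.0]
contact_force: [0.9, 0.8, -0.4]
gripper_width: 0.423
grasp_force: 60.4
time: 21.65
tool_pos: [0.6238, -0.0566, 0.1136]
tool_rot: [-0.001, 0.0, 1.0, 0.0]
contact_force: [0.2, 0.3, 0.4]
gripper_width: 0.424
grasp_force: 60.4
shift [-0.006, 0.002, 0.124]  roll -0.0000
```

```bash
python3 -m pendant '[[0.3,[0,0,0.04],0],[0.3,[0,0,0.08],0],[0.3,[0,0,0.11],0],[0.3,[0,0,0.13],0],[0.3,[0,0,0.14],0],[0.3,[0,0,0.14],0]]'
python3 -m pendant '[[0.6,[0,0,0],0],[0.6,[0,0,0],0],[0.6,[0,0,0],0],[0.6,[0,0,0],0],[0.6,[0,0,0],0],[0.6,[0,0,-0.2],0],[0.6,[0,0,-0.6],0],[0.6,[0,0,-0.9],0],[0.6,[0,0,-0.9],0]]'
python3 -m pendant '[[0.7,[0.3,0.1,0],0],[0.7,[0.6,0.2,0],0],[0.7,[1,0.33,0],0],[0.7,[1,0.33,0],0],[0.7,[1,0.33,0],0],[0.7,[1,0.33,0],0]]'
python3 -c "
from h import *
goto(.4819,-.0166,.1,np.pi/2)"
```

```text
time: 22.25
tool_pos: [0.625, -0.0569, 0.099]
tool_rot: [0.001, 0.0, 1.0, -0.0]
contact_force: [0.2, -0.4, 2.4]
gripper_width: 0.425
grasp_force: 60.7
time: 23.15
tool_pos: [0.6281, -0.0574, 0.2142]
tool_rot: [0.006, 0.0, 1.0, -0.001]
contact_force: [0.1, -0.6, 0.5]
gripper_width: 0.603
grasp_force: 0.0
time: 23.75
tool_pos: [0.5054, -0.0173, 0.2066]
tool_rot: [0.001, 0.0, 1.0, -0.0]
contact_force: [-0.0, -0.1, -0.4]
gripper_width: 0.703
grasp_force: 0.0
shift [0.197, 0.006, 0.888]  roll -0.0001
```

```bash
python3 -m pendant '[[0.7,[0.19,0.005,0],0],[0.7,[0.19,0.005,0.3],0],[0.7,[0.19,0.005,0.6],0],[0.7,[0.19,0.005,0.9],0],[0.7,[0.19,0.005,1],0],[0.7,[0.19,0.005,1],0],[0.7,[0.19,0.005,1],0]]'
python3 -m pendant '[[0.7,[0,0,0.1],0],[0.7,[0,0,0.23],0],[0.7,[0,0,0.23],0],[0.7,[0,0,0.23],0]]'
python3 -m pendant '[[0.3,[0,0,0],0],[0.3,[0,0,0],0],[0.3,[0,0,0],0],[0.3,[0,0,0],0],[0.3,[0,0,0],0],[0.3,[0,0,0],0],[0.3,[0,0,0],0]]'
```

```text
time: 24.45
tool_pos: [0.4833, -0.0169, 0.0877]
tool_rot: [0.001, 0.0, 1.0, -0.0]
contact_force: [0.4, -0.1, 0.0]
gripper_width: 0.7
grasp_force: 0.0
time: 24.85
tool_pos: [0.4821, -0.0165, 0.0591]
tool_rot: [0.0, 0.0, 1.0, -0.0]
contact_force: [0.0, -0.1, -0.3]
gripper_width: 0.701
grasp_force: 0.0
time: 25.55
tool_pos: [0.4828, -0.0166, 0.06]
tool_rot: [0.001, 0.0, 1.0, -0.0]
contact_force: [-1.6, -0.2, 5.6]
gripper_width: 0.419
grasp_force: 59.4
```

```bash
python3 -m pendant '[[0.3,[0,0,-0.3],0],[0.3,[0,0,-0.7],0],[0.3,[0,0,-1],0],[0.3,[0,0.3,-1],0],[0.3,[0,0.6,-1],0],[0.3,[0,1,-1],0],[0.3,[0,1,-1],0]]' >/dev/null
python3 -m pendant '[[0.3,[0,0.35,0],0],[0.3,[0,0.7,0],0],[0.3,[0,1,0],0],[0.3,[0.1,1,0],0]]' >/dev/null
python3 -m pendant '[[0.3,[0,0.35,0],0],[0.3,[0,0.7,0],0],[0.3,[0,1,0],0],[0.3,[0,1,0],0],[0.3,[0,1,0],0],[0.3,[0,1,0],0]]'
python3 - <<'E'
from h import *
s,f=grab('wrist','w7.png')
i=cv2.imread('pics/w7.png'); cv2.imwrite('pics/w7b.png',cv2.resize(i,(640,480)))
goto(.469,.3736,.037,np.pi/2)
E
```

```text
time: 27.25
tool_pos: [0.4697, 0.3421, 0.178]
tool_rot: [-0.0, 0.001, 1.0, -0.001]
contact_force: [-0.1, 0.2, -1.0]
gripper_width: 0.42
grasp_force: 60.5
shift [0.006, 0.263, 1.176]  roll -0.0005
```

View pics/w7b.png

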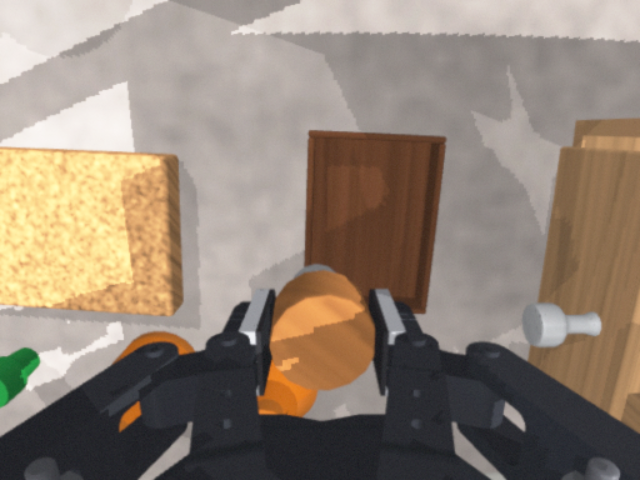

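The stopper is held and the tray's right part lies ahead. Placing it.

```bash
python3 -m pendant '[[0.3,[0,0.26,0],0],[0.3,[0,0.26,0.3],0],[0.3,[0,0.26,0.6],0],[0.3,[0,0.26,0.9],0],[0.3,[0,0.26,1],0],[0.3,[0,0.26,1],0]]'
python3 -m pendant '[[0.3,[0,0,0.06],0],[0.3,[0,0,0.12],0],[0.3,[0,0,0.17],0],[0.3,[0,0,0.17],0]]'
python3 -m pendant '[[0.6,[0,0,0],0],[0.6,[0,0,0],0],[0.6,[0,0,0],0],[0.6,[0,0,0],0],[0.6,[0,0,0],0],[0.6,[0,0,-0.2],0],[0.6,[0,0,-0.6],0],[0.6,[0,0,-1],0],[0.6,[0,0,-1],0],[0.6,[0,0,-1],0]]'
python3 -m pendant '[[0.6,[0,0,-0.3],0],[0.6,[-0.2,-0.2,-0.6],0],[0.6,[-0.5,-0.5,-1],0],[0.6,[-0.8,-0.8,-1],0],[0.6,[-0.8,-1,-1],0],[0.6,[-0.8,-1,-1],0]]'
python3 -m pendant '[[0.6,[0,-0.3,-0.2],0],[0.6,[0,-0.6,-0.2],0],[0.6,[0,-1,-0.2],0],[0.6,[0,-1,-0.2],0],[0.6,[0,-1,-0.2],0],[0.6,[0,-1,-0.2],0],[0.6,[0,-1,-0.2],0]]'
python3 - <<'E'
from h import *
import pickle
s,f=grab('wrist'); pickle.dump((s,f),open('w8.pkl','wb'))
i=cv2.resize(f['img'],(800,600),interpolation=cv2.INTER_CUBIC)[...,::-1].copy(); t=np.linspace(0,2*np.pi,60)
def c(x,y,r,z,col): cv2.polylines(i,[np.int32(proj(s,f,np.c_[x+r*np.cos(t),y+r*np.sin(t),0*t+z])*1.5625)],True,col,1)
for x,y,z in [(.604,.298,.095),(.606,.193,.115),(.6245,-.0563,.095)]: c(x,y,.019,z+.026,(0,255,0))
cv2.imwrite('pics/ov8.png',i)
print(s['tool_pos'])
E
```

```text
time: 27.9
tool_pos: [0.4684, 0.3729, 0.0562]
tool_rot: [-0.002, 0.001, 1.0, -0.001]
contact_force: [-0.1, 0.3, -1.0]
gripper_width: 0.423
grasp_force: 60.5
time: 28.3
tool_pos: [0.4695, 0.3746, 0.0377]
tool_rot: [-0.0, 0.0, 1.0, -0.0]
contact_force: [-0.7, 0.2, -1.4]
gripper_width: 0.421
grasp_force: 60.5
time: 29.3
tool_pos: [0.4708, 0.3754, 0.1604]
tool_rot: [0.002, 0.0, 1.0, 0.001]
contact_force: [-0.4, 0.3, -0.1]
gripper_width: 0.597
grasp_force: 0.0
time: 29.9
tool_pos: [0.5671, 0.2509, 0.2765]
tool_rot: [-0.001, 0.003, 1.0, -0.001]
contact_force: [0.3, 0.8, 0.1]
gripper_width: 0.596
grasp_force: 0.0
time: 30.6
tool_pos: [0.5653, 0.1361, 0.3012]
tool_rot: [-0.001, -0.001, 1.0, 0.0]
contact_force: [-0.2, -0.7, 0.2]
gripper_width: 0.597
grasp_force: 0.0
[0.56529914 0.13608886 0.30122958]
```

View pics/ov8.png

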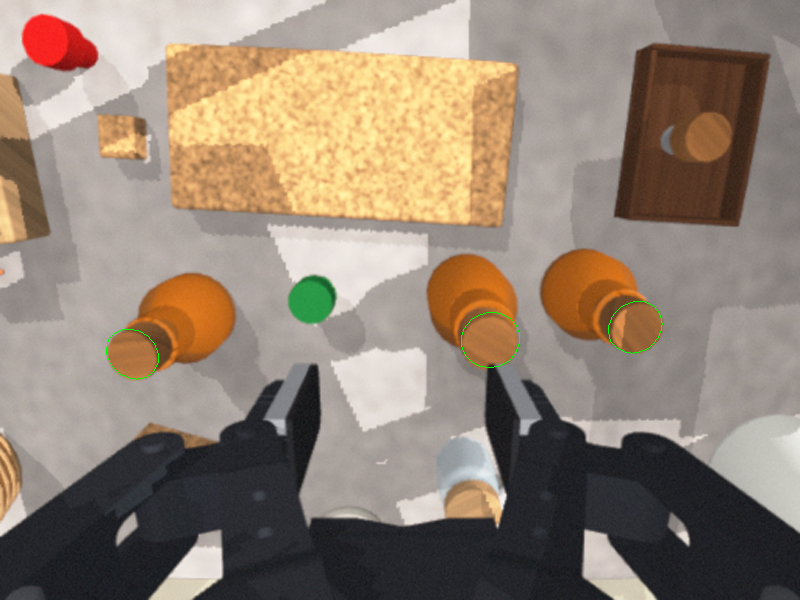

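All three stoppers are home: the green rim overlays match at (133,353), (490,339) and (635,327). The spare stands in the tray at (708,137). I'll go to the guard's grip bar now.

```bash
python3 -m pendant '[[1,[0,-0.3,0],0],[1,[0.3,-0.6,0],0],[1,[0.6,-1,0],0],[1,[0.6,-1,0],0],[1,[0.6,-1,0],0]]' >/dev/null
python3 -m pendant '[[1,[0,-0.3,0],0],[1,[0,-0.6,0],0],[1,[0,-1,0],0],[1,[0,-1,0],0],[1,[0,-1,0],-0.016]]' >/dev/null
python3 -m pendant '[[1,[0,-0.3,0],0],[1,[0,-0.6,0],0],[1,[0,-1,0],0],[1,[0,-1,0],0],[1,[0,-1,0],0],[1,[0,-1,0],0],[1,[0,-1,0],0]]'
python3 - <<'E'
from h import *
import pickle
s,f=grab('wrist'); pickle.dump((s,f),open('w9.pkl','wb'))
i=cv2.resize(f['img'],(800,600),interpolation=cv2.INTER_CUBIC)[...,::-1].copy()
cv2.imwrite('pics/w9.png',i)
goto(.494,-.271,.2,np.pi/2+.05)
E
```

```text
time: 32.35
tool_pos: [0.5003, -0.2235, 0.3022]
tool_rot: [0.0, -0.026, 1.0, 0.0]
contact_force: [-0.0, 0.3, 0.2]
gripper_width: 1.0
grasp_force: 0.0
shift [0.072, -0.391, 0.852]  roll 0.0007
```

View pics/w9.png

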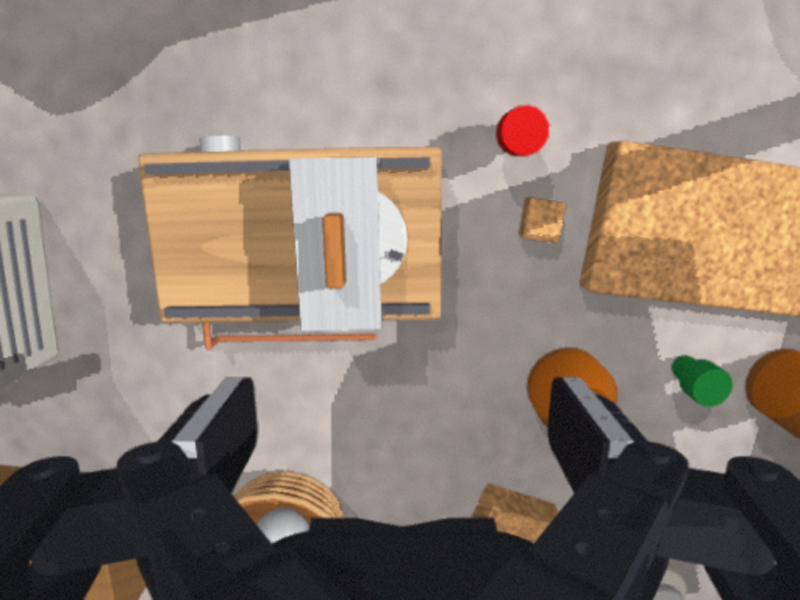

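The regulator's top corners are at (139,155), (441,150), (441,319) and (164,321). The grip bar is at (334,250) and the dial mark at about (396,256).

```bash
python3 - <<'E'
from h import *
import pickle
s,f=pickle.load(open('w9.pkl','rb')); k=1/1.5625
C=np.array([at(s,f,u*k,v*k,.05)[:2] for u,v in [(139,155),(441,150),(441,319),(164,321)]]); print(C.round(4))
g0,g1=[at(s,f,u*k,v*k,.119)[:2] for u,v in [(333,214),(336,287)]]; print('grip',g0,g1,(g0+g1)/2)
m=at(s,f,396*k,256*k,.059)[:2]
yd=(C[1]+C[2]-C[0]-C[3]); yd/=np.linalg.norm(yd); xd=(C[2]+C[3]-C[0]-C[1]); xd/=np.linalg.norm(xd)
print('y ang',np.arctan2(*yd[::-1])-np.pi/2,'x ang',np.arctan2(*xd[::-1]))
c=C.mean(0); a=(np.arctan2(*yd[::-1])-np.pi/2+np.arctan2(*xd[::-1]))/2
kn=c+.05*np.array([-np.sin(a),np.cos(a)]); print('centre',c,'knob',kn,'mark',m,np.linalg.norm(m-kn),'ang',np.arctan2(*(m-kn)[::-1])-a)
goto(*((g0+g1)/2),.1025,np.pi/2+a)
E
```

```text
[[ 0.4321 -0.4338]
 [ 0.4182 -0.1985]
 [ 0.5537 -0.1888]
 [ 0.5678 -0.4232]]
grip [ 0.46448471 -0.27126328] [ 0.51348797 -0.26843007] [ 0.48898634 -0.26984668]
y ang 0.05945717302735565 x ang 0.07472440912022485
centre [ 0.4929395  -0.31106321] knob [ 0.48958748 -0.26117569] mark [ 0.5008101  -0.22895463] 0.034119561023381005 ang 1.1685451966560483
shift [0.114, -0.379, 1.665]  roll -0.0047
```

```bash
python3 -m pendant '[[1,[0.11,-0.2,0],-0.003],[1,[0.11,-0.38,0],-0.003],[1,[0.11,-0.38,0.3],-0.003],[1,[0.11,-0.38,0.7],-0.003],[1,[0.11,-0.38,1],-0.003],[1,[0.11,-0.38,1],-0.003]]' >/dev/null
python3 -m pendant '[[1,[0,0,0.2],0],[1,[0,0,0.4],0],[1,[0,0,0.55],0],[1,[0,0,0.65],0],[1,[0,0,0.65],0],[1,[0,0,0.65],0]]'
python3 -m pendant '[[0,[0,0,0],0],[0,[0,0,0],0],[0,[0,0,0],0],[0,[0,0,0],0],[0,[0,0,0],0],[0,[0,0,0],0],[0,[0,0,0],0],[0,[0,0,0],0],[0,[0,0,0],0],[0,[0,0,0],0]]'
python3 -c "
from h import *
goto(.489,-.270,.1025,np.pi/2+.06)"
```

```text
time: 33.6
tool_pos: [0.4897, -0.2717, 0.1058]
tool_rot: [0.001, -0.03, 1.0, -0.001]
contact_force: [0.2, 0.3, 0.0]
gripper_width: 1.001
grasp_force: 0.0
time: 34.6
tool_pos: [0.4888, -0.2714, 0.1044]
tool_rot: [-0.0, -0.03, 1.0, -0.0]
contact_force: [-0.8, 1.9, 5.0]
gripper_width: 0.124
grasp_force: 60.8
shift [-0.002, 0.011, 0.016]  roll -0.0001
```

```bash
python3 -m pendant '[[0,[0,-0.05,0],0],[0,[0,-0.12,0],0],[0,[0,-0.22,0],0],[0,[0,-0.32,0],0],[0,[0,-0.42,0],0],[0,[0,-0.52,0],0],[0,[0,-0.62,0],0],[0,[0,-0.7,0],0],[0,[0,-0.76,0],0],[0,[0,-0.76,0],0]]'
python3 -m pendant '[[0,[0,-0.02,0],0],[0,[0,-0.02,0],0],[0,[0,-0.02,0],0]]'
```

```text
time: 35.6
tool_pos: [0.4946, -0.3579, 0.1044]
tool_rot: [-0.0, -0.03, 1.0, 0.006]
contact_force: [-0.1, 19.6, 14.0]
gripper_width: 0.12
grasp_force: 62.3
time: 35.9
tool_pos: [0.4946, -0.358, 0.1043]
tool_rot: [-0.001, -0.03, 1.0, 0.008]
contact_force: [-1.6, 26.5, 17.8]
gripper_width: 0.123
grasp_force: 62.7
```

```bash
python3 -m pendant '[[0,[0,0.05,0],0],[0,[0,0.05,0],0],[1,[0,0.05,0],0],[1,[0,0.05,0],0],[1,[0,0.05,0],0],[1,[0,0.05,0],0],[1,[0,0.05,0],0],[1,[0,0.05,-0.1],0]]'
python3 -m pendant '[[1,[0,0,-0.3],0],[1,[0,0,-0.7],0],[1,[0,0,-1],0],[1,[0,0.35,-1],0],[1,[0,0.7,-1],0],[1,[0,1,-1],0],[1,[0,1,-1],0],[1,[0,1,-1],0]]'
python3 -m pendant '[[1,[0.25,-0.1,-0.3],0],[1,[0.25,-0.1,-0.5],0],[1,[0.25,-0.1,-0.5],0],[1,[0.25,-0.1,-0.5],0],[1,[0.25,-0.1,-0.5],0],[1,[0.25,-0.1,-0.5],0]]'
python3 - <<'E'
from h import *
import pickle
s,f=grab('wrist'); pickle.dump((s,f),open('w10.pkl','wb'))
p=proj(s,f,[[.4896,-.2612,.07]])[0]; print(p, s['tool_pos'])
x,y=int(p[0]),int(p[1]); x0,y0=max(x-45,0),max(y-40,0)
cv2.imwrite('pics/w10.png',cv2.resize(f['img'][y0:y0+75,x0:x0+100],(800,600),interpolation=cv2.INTER_CUBIC)[...,::-1]); print(x0,y0)
E
```

```text
time: 36.7
tool_pos: [0.4928, -0.3579, 0.1143]
tool_rot: [-0.002, -0.03, 1.0, 0.001]
contact_force: [-0.9, -0.4, 0.4]
gripper_width: 0.996
grasp_force: 0.0
time: 37.5
tool_pos: [0.4871, -0.2387, 0.2373]
tool_rot: [0.001, -0.03, 1.0, -0.001]
contact_force: [0.4, 0.8, -0.3]
gripper_width: 0.999
grasp_force: 0.0
time: 38.1
tool_pos: [0.4572, -0.2526, 0.2943]
tool_rot: [-0.001, -0.03, 1.0, 0.001]
contact_force: [-0.7, 0.2, -0.5]
gripper_width: 0.999
grasp_force: 0.0
[248.82337509 192.99794277] [ 0.45723528 -0.25257883  0.2943172 ]
203 152
```

View pics/w10.png

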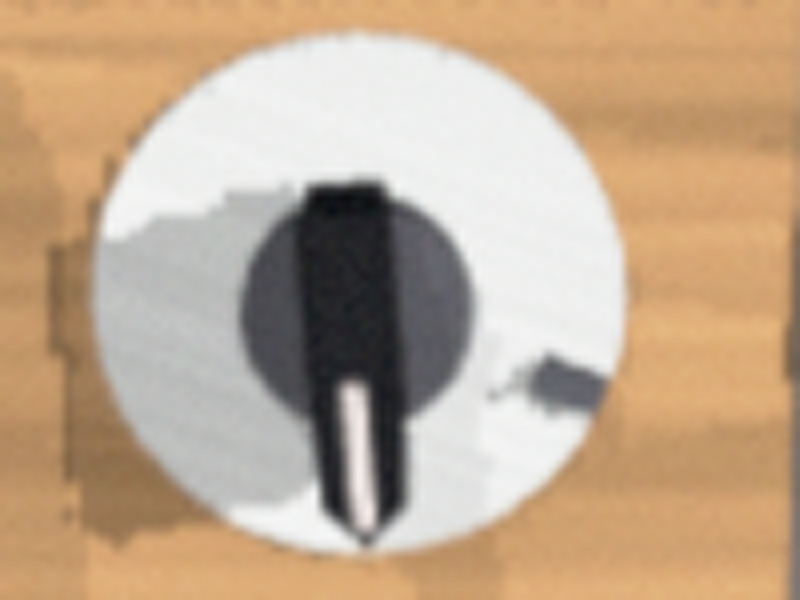

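The knob crop (8x, origin at pixel 203,152) shows the pointer tip at (367,545) and the white line from (350,385) to (366,530). The knob's foot is centred at (357,308), the dial at (360,292), and the mark at (570,384).

```bash
python3 - <<'E'
from h import *
import pickle
s,f=pickle.load(open('w10.pkl','rb'))
A=lambda u,v,z: at(s,f,203+(u+.5)/8-.5,152+(v+.5)/8-.5,z)[:2]
cf=A(357,308,.063); cd=A(360,292,.058); m=A(570,384,.059); tip=A(367,545,.089); l0,l1=A(350,385,.089),A(366,530,.089); back=A(345,200,.089)
print(cf,cd,m,np.linalg.norm(m-cd),np.linalg.norm(tip-back))
an=lambda d:np.arctan2(d[1],d[0])
print('line',an(l1-l0),'bar',an(tip-back),'bar centre',(tip+back)/2)
for c in (cf,cd): print('mark ang',an(m-c), 'rel', an(m-c)-an(l1-l0))
goto(*cd,.075,an(tip-back)+np.pi/2)
E
```

```text
[ 0.48790732 -0.2634557 ] [ 0.48663977 -0.26319871] [ 0.4992559  -0.22979012] 0.03571135343467307 0.05150438655084602
line 0.15473643606420734 bar 0.11114195694449218 bar centre [ 0.49110402 -0.26266554]
mark ang 1.245661894675267 rel 1.0909254586110595
mark ang 1.2097208374851556 rel 1.0549844014209482
shift [-0.243, -0.107, 1.828]  roll -0.0164
```

The mark lies at about 1.21 rad in the world and the pointer at about 0.12 rad, so the knob has to turn about 1.09 rad anticlockwise. Joint 6 would run out of range that way, so I'll turn the gripper half round first.

```bash
python3 -m pendant '[[0.5,[0,0,0],0.04],[0.5,[0,0,0],0.08],[0.5,[0,0,0],0.12],[0.5,[0,0,0],0.16],[0.5,[0,0,0],0.2],[0.5,[0,0,0],0.24],[0.5,[0,0,0],0.28],[0.5,[0,0,0],0.32],[0.5,[0,0,0],0.32],[0.5,[0,0,0],0.32]]' >/dev/null
python3 -m pendant '[[0.5,[0,0,0],0.04],[0.5,[0,0,0],0.08],[0.5,[0,0,0],0.12],[0.5,[0,0,0],0.16],[0.5,[0,0,0],0.2],[0.5,[0,0,0],0.24],[0.5,[0,0,0],0.28],[0.5,[0,0,0],0.32],[0.5,[0,0,0],0.32],[0.5,[0,0,0],0.32]]' >/dev/null
python3 -m pendant '[[0.5,[0,0,0],0.04],[0.5,[0,0,0],0.08],[0.5,[0,0,0],0.12],[0.5,[0,0,0],0.16],[0.5,[0,0,0],0.2],[0.5,[0,0,0],0.24],[0.5,[0,0,0],0.28],[0.5,[0,0,0],0.32],[0.5,[0,0,0],0.34],[0.5,[0,0,0],0.34]]'
python3 -c "
from h import *
goto(.4875,-.263,.11,np.pi/2+.12); print(manip.state()['joint_pos'])"
```

```text
time: 41.15
tool_pos: [0.4576, -0.2527, 0.296]
tool_rot: [-0.0, 0.998, 0.062, -0.0]
contact_force: [-0.9, 0.1, -0.4]
gripper_width: 0.498
grasp_force: 0.0
shift [0.237, 0.116, 1.55]  roll 0.0016
[-6.46957348e-01 -2.24422121e-01  1.76656376e+00  1.98879832e-06
  1.59960370e+00  7.98765155e-01]
```

```bash
python3 -m pendant '[[0.5,[0.237,0.116,0],0],[0.5,[0.237,0.116,0.3],0],[0.5,[0.237,0.116,0.7],0],[0.5,[0.237,0.116,1],0],[0.5,[0.237,0.116,1],0],[0.5,[0.237,0.116,1],0]]' >/dev/null
python3 -m pendant '[[0.5,[0,0,0.2],0],[0.5,[0,0,0.4],0],[0.5,[0,0,0.6],0],[0.5,[0,0,0.75],0],[0.5,[0,0,0.87],0],[0.5,[0,0,0.87],0],[0.5,[0,0,0.87],0]]'
python3 -c "
from h import *
goto(.4875,-.263,.07,np.pi/2+.12)"
```

```text
time: 42.45
tool_pos: [0.4886, -0.2639, 0.0736]
tool_rot: [0.001, 0.998, 0.061, 0.001]
contact_force: [0.6, 0.6, 0.5]
gripper_width: 0.5
grasp_force: 0.0
shift [-0.008, -0.009, 0.03]  roll 0.0009
```

```bash
python3 -m pendant '[[0,[-0.008,-0.008,0.02],0],[0,[-0.008,-0.008,0.02],0],[0,[-0.008,-0.008,0.02],0],[0,[-0.008,-0.008,0.02],0],[0,[-0.008,-0.008,0.02],0],[0,[-0.008,-0.008,0.02],0],[0,[-0.008,-0.008,0.02],0]]'
python3 -c "
from h import *
goto(.4875,-.263,.07,np.pi/2+.12)
s=manip.state(); print(s['ft_torque'])"
```

```text
time: 43.15
tool_pos: [0.487, -0.2631, 0.0706]
tool_rot: [0.001, 0.998, 0.061, 0.001]
contact_force: [-1.3, -2.3, 6.1]
gripper_width: 0.137
grasp_force: 61.7
shift [0.004, -0.0, 0.005]  roll 0.0008
[-0.19116314  0.29985789  0.03396769]
```

```bash
python3 -m pendant '[[0,[0,0,0],-0.02],[0,[0,0,0],-0.05],[0,[0,0,0],-0.08],[0,[0,0,0],-0.11],[0,[0,0,0],-0.14],[0,[0,0,0],-0.17],[0,[0,0,0],-0.2],[0,[0,0,0],-0.22],[0,[0,0,0],-0.22]]'
python3 -c "
from h import *
goto(.487,-.263,.07,np.pi/2+1.215)
s=manip.state(); print(s['ft_torque'])"
```

```text
time: 44.05
tool_pos: [0.4881, -0.2652, 0.0707]
tool_rot: [0.004, 0.918, 0.396, 0.001]
contact_force: [2.8, -9.7, 0.0]
gripper_width: 0.138
grasp_force: 60.8
shift [0.007, -0.019, 0.005]  roll -0.1275
[-1.38996402 -0.39221176 -0.03119413]
```

```bash
python3 -m pendant '[[0,[0,0,0],-0.03],[0,[0,0,0],-0.06],[0,[0,0,0],-0.09],[0,[0,0,0],-0.115],[0,[0,0,0],-0.127],[0,[0,0,0],-0.127],[0,[0,0,0],-0.127]]'
python3 -c "
from h import *
goto(.488,-.265,.07,np.pi/2+1.215)
s=manip.state(); print(s['ft_torque'])"
```

```text
time: 44.75
tool_pos: [0.4892, -0.266, 0.0707]
tool_rot: [0.006, 0.822, 0.57, 0.001]
contact_force: [8.2, -12.2, -5.0]
gripper_width: 0.132
grasp_force: 60.3
shift [0.004, -0.012, 0.006]  roll -0.0009
[-1.88648954 -1.09672498  0.01391543]
```

```bash
python3 -m pendant '[[0,[-0.01,0.013,0],0],[0,[-0.017,0.026,0],0],[0,[-0.017,0.026,0],0],[0,[-0.017,0.026,0],0]]'
python3 -m pendant '[[0.5,[0,0,0],0],[0.5,[0,0,0],0],[0.5,[0,0,0],0],[0.5,[0,0,0],0],[0.5,[0,0,-0.2],0],[0.5,[0,0,-0.5],0],[0.5,[0,0,-0.9],0],[0.5,[0,0,-1],0],[0.5,[0,0,-1],0]]'
python3 -m pendant '[[0.5,[-0.2,0,-0.3],0],[0.5,[-0.4,0,-0.6],0],[0.5,[-0.4,0,-0.9],0],[0.5,[-0.4,0,-0.9],0],[0.5,[-0.4,0,-0.9],0],[0.5,[-0.4,0,-0.9],0]]'
python3 - <<'E'
from h import *
import pickle
s,f=grab('wrist'); pickle.dump((s,f),open('w11.pkl','wb'))
g=cv2.cvtColor(f['img'],cv2.COLOR_RGB2GRAY)
p=proj(s,f,[[.488,-.265,.07]])[0]; print(p,s['tool_pos'])
x,y=p.astype(int); x0,y0=x-40,y-36
c=g[y0:y0+72:2,x0:x0+80]
for r in c: print(''.join('#' if v<45 else '+' if v<110 else '-' if v<170 else '.' for v in r))
print(x0,y0)
E
```

```text
time: 45.15
tool_pos: [0.4894, -0.2662, 0.0706]
tool_rot: [0.001, 0.822, 0.57, 0.0]
contact_force: [-0.6, -3.8, 5.5]
gripper_width: 0.136
grasp_force: 61.8
time: 46.05
tool_pos: [0.4902, -0.2662, 0.1926]
tool_rot: [0.003, 0.822, 0.57, 0.001]
contact_force: [0.7, -0.7, -0.3]
gripper_width: 0.501
grasp_force: 0.0
time: 46.65
tool_pos: [0.471, -0.3093, 0.2938]
tool_rot: [-0.003, 0.822, 0.57, -0.001]
contact_force: [-0.1, -0.0, -1.4]
gripper_width: 0.501
grasp_force: 0.0
[259.36174603 123.77509027] [ 0.47104412 -0.30927224  0.2937952 ]
---...................................-----.............------------........--++
----..................................------................--------.........--+
-----.................................-----....................-----..........-+
------................................-----.......................--...........-
.------.................................----........................--..........
...----.................................-++--........................-..........
...----...............................-+-..-+-.........................--...
[... 1660 characters left out ...]
.+#########+-.......................----.....
++++---...................................-----.......................---.......
+++++---...........................................................----.........
+++++----........................................................-----.......---
+++++++---.....................................................--------.--------
+++++++---..................................................--------------------
++++++++----............................................------------------------
-++++++++---.......................................-----------------------------
.--+-+++++----...................---..--...-------..-------------------.--------
219 87
```

```bash
python3 - <<'E'
from h import *
import pickle
s,f=pickle.load(open('w11.pkl','rb'))
g=cv2.cvtColor(f['img'],cv2.COLOR_RGB2GRAY)
for r in g[76:96,250:272]: print(' '.join('%3d'%v for v in r))
A=lambda u,v,z: at(s,f,u,v,z)[:2]; an=lambda d:np.arctan2(d[1],d[0])
L=an(A(219+41.6,87+13,.089)-A(219+41.6,87+32,.089))
# foot disc: rows 24,34 edges
cen=A(219+(26+57)/2,87+36,.063); print('foot c',cen,'line',L)
E
```

```text
190 190 190 190 190 192 192 193 190 186 182 177 175 167 169 168 168 170 167 167 166 174
189 191 191 192 191 192 192 193 193 187 183 180 177 171 173 170 168 168 165 169 169 170
188 191 191 190 193 190 192 194 193 191 186 182 177 178 178 170 164 169 167 168 166 169
186 189 190 189 190 189 192 193 192 189 188 182 181 175 173 168 163 168 169 171 169 166
189 186 188 191 192 191 193 192 192 189 184 177 172 167 167 163 166 166 168 168 170 166
190 189 187 191 192 190 192 193 191 185 181 171 168 163 163 162 166 172 168 167 167 166
193 189 187 189 189 188 182 190 188 181 175 171 169 161 161 167 170 171 167 167 166 164
194 193 186 186 181 179 181 190 188 182 177 176 172 165 163 163 169 172 166 159 160 157
196 184 180 181 179 180 180 184 190 183 185 186 185 173 173 174 175 175 161 153 155 151
192 192 206 207 214 216 201 168 167 165 166 187 222 221 224 232 230 216 186 172 159 158
222 235 239 240 242 238 196 138 128 129 136 180 231 235 240 247 247 241 234 221 207 198
241 244 246 247 248 242 188 125 113 114 125 166 212 233 241 248 249 248 243 236 233 229
246 246 247 247 249 241 187 122 111 112 116 143 182 213 238 249 248 243 240 237 238 239
247 246 246 247 248 240 190 123 111 113 113 133 169 185 223 248 247 239 238 237 239 240
246 245 247 247 248 244 210 124 113 110 112 133 169 176 215 243 243 240 238 239 239 240
246 246 247 247 249 245 216 127 111 112 114 134 170 176 191 224 239 239 237 238 240 240
247 245 246 247 248 245 217 130 112 111 111 137 173 190 222 233 238 238 237 237 238 241
247 246 246 247 249 246 220 127 111 112 112 138 184 182 210 235 239 240 238 235 239 239
247 246 246 247 249 248 234 138 121 117 115 130 164 174 190 220 238 239 237 237 240 239
247 245 246 247 249 248 238 181 181 150 134 132 157 191 224 233 239 239 238 237 240 240
foot c [ 0.48942155 -0.26496476] line 1.2142111267035898
```

```bash
python3 - <<'E'
from h import *
import pickle
s,f=pickle.load(open('w11.pkl','rb'))
g=cv2.cvtColor(f['img'],cv2.COLOR_RGB2GRAY)
A=lambda u,v,z: at(s,f,u,v,z)[:2]; an=lambda d:np.arctan2(d[1],d[0])
m=A(258.8,90,.059); print('mark',m)
# dial circle: sat-based white disc fit
hsv=cv2.cvtColor(f['img'],cv2.COLOR_RGB2HSV)
w=((hsv[...,1]<40)&(hsv[...,2]>120)).astype('uint8'); n,lab,st,_=cv2.connectedComponentsWithStats(w)
k=lab[110:140,225:245][lab[110:140,225:245]>0]; k=np.bincount(k).argmax(); print(st[k])
cs=cv2.findContours((lab==k).astype('uint8'),cv2.RETR_EXTERNAL,cv2.CHAIN_APPROX_NONE)[0]; h=cv2.convexHull(max(cs,key=len))[:,0]
P=np.array([A(u,v,.058) for u,v in h]); (c,r)=cv2.minEnclosingCircle(P.astype('float32')); print('dial',c,r)
print('mark ang',an(m-np.array(c)),an(m-np.array([.48942,-.26496])))
E
```

```text
mark [ 0.50051367 -0.2296743 ]
[ 225   85   71   72 3186]
dial (0.4896245002746582, -0.26320886611938477) 0.041692979633808136
mark ang 1.2568223785885222 1.266185380800807
```

The pointer is at 1.214 rad and the mark at about 1.25, so the knob is within tolerance. Turning back and going to the guard grip.

```bash
python3 -m pendant '[[0.5,[0,0,0],0.04],[0.5,[0,0,0],0.08],[0.5,[0,0,0],0.12],[0.5,[0,0,0],0.16],[0.5,[0,0,0],0.2],[0.5,[0,0,0],0.24],[0.5,[0,0,0],0.28],[0.5,[0,0,0],0.32],[0.5,[0,0,0],0.365],[0.5,[0,0,0],0.365]]'
python3 -c "
from h import *
goto(.4943,-.358,.105,np.pi/2+.067)"
```

```text
time: 47.7
tool_pos: [0.4714, -0.3094, 0.2949]
tool_rot: [-0.001, 0.999, 0.033, -0.001]
contact_force: [1.9, 0.1, 0.4]
gripper_width: 0.501
grasp_force: 0.0
shift [0.168, 0.421, 1.581]  roll -0.0001
```

```bash
python3 -m pendant '[[0.5,[0.1,0.25,0],0],[0.5,[0.168,0.421,0],0],[0.5,[0.168,0.421,0.3],0],[0.5,[0.168,0.421,0.7],0],[0.5,[0.168,0.421,1],0],[0.5,[0.168,0.421,1],0]]' >/dev/null
python3 -m pendant '[[0.5,[0,0,0.2],0],[0.5,[0,0,0.4],0],[0.5,[0,0,0.52],0],[0.5,[0,0,0.575],0],[0.5,[0,0,0.575],0],[0.5,[0,0,0.575],0]]'
python3 -m pendant '[[0,[0,0,0],0],[0,[0,0,0],0],[0,[0,0,0],0],[0,[0,0,0],0],[0,[0,0,0],0],[0,[0,0,0],0],[0,[0,0,0],0]]'
```

```text
time: 48.9
tool_pos: [0.496, -0.3599, 0.1098]
tool_rot: [0.001, 0.999, 0.033, 0.001]
contact_force: [-0.0, -1.1, 0.8]
gripper_width: 0.5
grasp_force: 0.0
time: 49.6
tool_pos: [0.4957, -0.3577, 0.1099]
tool_rot: [-0.002, 0.999, 0.033, 0.0]
contact_force: [-1.5, 7.2, 7.1]
gripper_width: 0.117
grasp_force: 60.3
```

```bash
python3 -m pendant '[[0,[0,-0.05,0],0],[0,[0,-0.12,0],0],[0,[0,-0.22,0],0],[0,[0,-0.32,0],0],[0,[0,-0.42,0],0],[0,[0,-0.52,0],0],[0,[0,-0.62,0],0],[0,[0,-0.68,0],0],[0,[0,-0.73,0],0],[0,[0,-0.73,0],0]]'
python3 -m pendant '[[0,[0,-0.03,0],0],[0,[0,-0.05,0],0],[0,[0,-0.07,0],0],[0,[0,-0.07,0],0],[0,[0,-0.07,0],0]]'
python3 -m pendant '[[0,[0,-0.03,0],0],[0,[0,-0.03,0],0],[0,[0,-0.03,0],0]]'
```

```text
time: 50.6
tool_pos: [0.4899, -0.2709, 0.1099]
tool_rot: [0.0, 0.999, 0.033, 0.001]
contact_force: [-1.6, 1.8, 9.3]
gripper_width: 0.12
grasp_force: 60.5
time: 51.1
tool_pos: [0.4894, -0.2633, 0.1099]
tool_rot: [0.001, 0.999, 0.033, 0.001]
contact_force: [-1.8, -1.3, 8.2]
gripper_width: 0.114
grasp_force: 60.4
time: 51.4
tool_pos: [0.4894, -0.2626, 0.1099]
tool_rot: [0.004, 0.999, 0.033, 0.001]
contact_force: [0.3, -10.0, 2.7]
gripper_width: 0.118
grasp_force: 59.9
```

```bash
python3 -m pendant '[[0,[0,0.03,0],0],[0.5,[0,0.03,0],0],[0.5,[0,0.03,0],0],[0.5,[0,0.03,0],0],[0.5,[0,0.03,0],0],[0.5,[0,0.03,-0.3],0],[0.5,[0,0.03,-0.7],0],[0.5,[0,0.03,-1],0],[0.5,[0,0.03,-1],0],[0.5,[0,0.03,-1],0]]'
python3 -m pendant '[[0.5,[-0.3,0.2,-0.2],0],[0.5,[-0.5,0.5,-0.4],0],[0.5,[-0.6,1,-0.6],0],[0.5,[-0.6,1,-0.6],0],[0.5,[-0.6,1,-0.6],0],[0.5,[-0.6,1,-0.6],0],[0.5,[-0.6,1,-0.6],0]]'
python3 - <<'E'
from h import *
import pickle
s0,f0=pickle.load(open('f0.pkl','rb'))[1]; s,f=grab('top')
d=cv2.absdiff(f['img'],f0['img']).max(2)
# foot circles of flasks & bystanders: where changed (blobs)
m=cv2.morphologyEx((d>35).astype('uint8'),cv2.MORPH_OPEN,np.ones((3,3)))
n,l,st,c=cv2.connectedComponentsWithStats(m)
for k in range(1,n): print(st[k].tolist(),c[k].round(),np.round(at(s,f,*c[k],.1)[:2],3))
for x,y,z in [(.604,.298,.121),(.606,.193,.141),(.6245,-.0563,.121),(.47,.375,.057)]: print(proj(s,f,[[x,y,z]])[0].round(1))
# guard grip in top image before vs now
x,y=proj(s,f,[[.4894,-.2626,.119]])[0]; print('grip px',x,y)
E
```

```text
time: 52.4
tool_pos: [0.4894, -0.2636, 0.2294]
tool_rot: [0.001, 0.999, 0.033, 0.001]
contact_force: [0.1, 0.7, -2.0]
gripper_width: 0.497
grasp_force: 0.0
time: 53.1
tool_pos: [0.4251, -0.3862, 0.2981]
tool_rot: [-0.002, 0.999, 0.034, -0.001]
contact_force: [0.1, 0.3, -0.5]
gripper_width: 0.499
grasp_force: 0.0
[216, 172, 3, 3, 9] [217. 173.] [0.656 0.095]
[192, 176, 18, 25, 271] [201. 188.] [0.61  0.142]
[176, 179, 19, 25, 251] [183. 192.] [0.597 0.197]
[263, 184, 5, 4, 18] [265. 185.] [ 0.617 -0.053]
[149, 189, 5, 6, 22] [151. 192.] [0.598 0.297]
[218, 188, 6, 6, 26] [221. 191.] [0.601 0.084]
[245, 201, 237, 183, 24514] [374. 302.] [ 0.265 -0.371]
[324, 207, 3, 4, 12] [325. 208.] [ 0.545 -0.234]
[344, 208, 3, 6, 18] [345. 210.] [ 0.539 -0.295]
[357, 208, 3, 7, 21] [358. 211.] [ 0.537 -0.335]
[181, 214, 85, 53, 2237] [219. 239.] [0.454 0.088]
[344, 215, 4, 6, 21] [345. 218.] [ 0.517 -0.296]
[334, 218, 4, 16, 58] [335. 226.] [ 0.492 -0.264]
[339, 219, 3, 11, 33] [340. 224.] [ 0.498 -0.279]
[251, 223, 3, 3, 9] [252. 224.] [ 0.499 -0.012]
[124, 228, 12, 12, 118] [130. 233.] [0.471 0.357]
[276, 231, 4, 3, 12] [278. 232.] [ 0.474 -0.089]
[340, 231, 3, 3, 9] [341. 232.] [ 0.474 -0.281]
[346, 230, 3, 4, 12] [347. 232.] [ 0.475 -0.299]
[360, 234, 3, 6, 18] [361. 236.] [ 0.46  -0.341]
[347, 238, 3, 6, 18] [348. 240.] [ 0.448 -0.301]
[494, 248, 7, 9, 47] [496. 251.] [ 0.412 -0.755]
[496, 277, 3, 4, 12] [497. 278.] [ 0.331 -0.751]
[0, 294, 93, 90, 3032] [ 30. 352.] [0.122 0.641]
[42, 315, 11, 7, 55] [ 47. 318.] [0.222 0.595]
[152, 324, 87, 60, 2915] [199. 358.] [0.108 0.142]
[32, 330, 23, 25, 352] [ 42. 344.] [0.147 0.605]
[20, 336, 3, 5, 15] [ 21. 338.] [0.163 0.67 ]
[19, 355, 3, 3, 9] [ 20. 356.] [0.111 0.67 ]
[255, 376, 22, 8, 107] [266. 380.] [ 0.045 -0.051]
[235, 382, 3, 2, 6] [236. 382.] [0.04  0.036]
[149.1 188.7]
[182.9 186.9]
[266.6 181.7]
[127.8 234.5]
grip px 336.0261495740807 226.3116916618888
```

Flask 2 has been knocked, with a change at (201,188) in the top image. I'll look at it with the wrist camera, using numbers only.

```bash
for i in 1; do
python3 -m pendant '[[0.5,[0.2,-0.4,0],0],[0.5,[0.4,-0.8,0],0],[0.5,[0.4,-1,0],0],[0.5,[0.4,-1,0],0]]' >/dev/null
python3 -m pendant '[[0.5,[0.2,-0.4,0],0],[0.5,[0.4,-0.8,0],0],[0.5,[0.5,-1,0],0],[0.5,[0.5,-1,0],0]]' >/dev/null
python3 -m pendant '[[0.5,[0.2,-0.4,0],0],[0.5,[0.4,-0.8,0],0],[0.5,[0.5,-1,0],0],[0.5,[0.5,-1,0],0]]' >/dev/null
python3 -m pendant '[[0.5,[0.2,-0.4,0],0],[0.5,[0.4,-0.8,0],0],[0.5,[0.6,-1,0],0],[0.5,[0.6,-1.0,0],0],[0.5,[0.6,-1,0],0],[0.5,[0.6,-1,0],0],[0.5,[0.6,-1,0],0]]'
done
python3 - <<'E'
from h import *
import pickle
s,f=grab('wrist'); pickle.dump((s,f),open('w12.pkl','wb'))
for y in (.13,.14,.15): print(proj(s,f,[[.606,y,.141],[.606,y,0]]).round(0).tolist())
hsv=cv2.cvtColor(f['img'],cv2.COLOR_RGB2HSV)
b=hsv[0:330:6,0:512:4]
for r in b: print(''.join('G' if 40<p[0]<90 and p[1]>120 else ('O' if p[1]>215 else 'w' if p[1]>140 else '+' if p[1]>90 else '.') if p[2]>60 else '#' for p in r))
E
```

```text
time: 55.05
tool_pos: [0.6326, 0.1051, 0.3006]
tool_rot: [0.0, 0.999, 0.032, 0.0]
contact_force: [-0.9, -0.0, 0.0]
gripper_width: 0.5
grasp_force: 0.0
[[230.0, 201.0], [238.0, 172.0]]
[[220.0, 200.0], [231.0, 172.0]]
[[210.0, 200.0], [224.0, 171.0]]
.........................................++++++++...............................................................................
........................................++++++++++..............................................................................
........................................+++++++++++.............................................................................
........................................+++++++++++...................................................+.........................
..........................................+++++++++................................................+++++++......................
..........................................+++++++++...............................................+++++++++++...................
..........................................++++++++..........................
[... 5544 characters left out ...]
++.+################################.++++++++++........
..................##################################....++++++++++++++++++++++##################################++++++++++......
................################.....##############.................++++++++++#.##################################++++++++++++..
.............##################.......#############.............................####################################............
...........####################......#############..............................######################################..........
.........################.#####.......############.............................#########################w###############........
```

```bash
python3 - <<'E'
from h import *
import pickle
from scipy.optimize import minimize
s,f=pickle.load(open('w12.pkl','rb'))
hsv=cv2.cvtColor(f['img'],cv2.COLOR_RGB2HSV)
M=((hsv[...,1]>120)&(hsv[...,2]>60)&(hsv[...,0]<30)).astype('uint8')
n,l,st,c=cv2.connectedComponentsWithStats(M); t=np.linspace(0,2*np.pi,40)
cir=lambda x,y,r,z: np.c_[x+r*np.cos(t),y+r*np.sin(t),0*t+z]
def fit(px,H,rb,x0):
    m=(l==l[px[1],px[0]]).astype('uint8'); S=4
    mm=cv2.resize(m,None,fx=S,fy=S,interpolation=cv2.INTER_LINEAR)
    def iou(p):
        x,y,dz=p[0],p[1],p[2]; k=np.zeros_like(mm)
        for grp in ([(rb,.004),(rb,p[3])],[(.0225,p[3]),(.0225,H)],[(.019,H+dz),(.019,H+.026+dz)]):
            P=proj(s,f,np.vstack([cir(x,y,r,z) for r,z in grp])); cv2.fillConvexPoly(k,cv2.convexHull(np.int32((P+.5)*S)),1)
        return -(k&mm).sum()/(k|mm).sum()
    best=min((minimize(iou,[*x0,d,.05],method='Nelder-Mead',options=dict(initial_simplex=np.array([[*x0,d,.05],[x0[0]+.006,x0[1],d,.05],[x0[0],x0[1]+.006,d,.05],[*x0,d+.008,.05],[*x0,d,.065]]))) for d in (0,.008)),key=lambda r:r.fun)
    print(best.x.round(4),-best.fun)
fit((220,168),.115,.036,(.606,.145)); fit((112,165),.095,.038,(.604,.298)); fit((370,170),.095,.038,(.6245,-.056))
E
```

```text
[0.6052 0.0807 0.0632 0.1211] -0.0
[0.4886 0.3404 0.186  0.5307] -0.0
[ 0.5425 -0.0068  0.0379  0.09  ] -0.0<stdin>:16: RuntimeWarning: overflow encountered in scalar negative
<stdin>:15: RuntimeWarning: invalid value encountered in cast
```

```bash
python3 - <<'E'
from h import *
import pickle
from scipy.optimize import minimize
s,f=pickle.load(open('w12.pkl','rb'))
hsv=cv2.cvtColor(f['img'],cv2.COLOR_RGB2HSV)
M=((hsv[...,1]>120)&(hsv[...,2]>60)&(hsv[...,0]<30)).astype('uint8')
n,l,st,c=cv2.connectedComponentsWithStats(M); t=np.linspace(0,2*np.pi,40)
cir=lambda x,y,r,z: np.c_[x+r*np.cos(t),y+r*np.sin(t),0*t+z]
def fit(px,H,rb,x0):
    m=(l==l[px[1],px[0]]).astype('uint8'); S=4
    print(st[l[px[1],px[0]]])
    mm=cv2.resize(m,None,fx=S,fy=S,interpolation=cv2.INTER_LINEAR)
    def iou(p):
        x,y,dz=p[0],p[1],p[2]; k=np.zeros_like(mm)
        for grp in ([(rb,.004),(rb,p[3])],[(.0225,p[3]),(.0225,H)],[(.019,H+dz),(.019,H+.026+dz)]):
            P=proj(s,f,np.vstack([cir(x,y,r,z) for r,z in grp])); cv2.fillConvexPoly(k,cv2.convexHull(np.int32((P+.5)*S)),1)
        return -float((k&mm).sum())/float((k|mm).sum())
    for d in (0,.008):
        b=minimize(iou,[*x0,d,.05],method='Nelder-Mead',options=dict(initial_simplex=np.array([[*x0,d,.05],[x0[0]+.006,x0[1],d,.05],[x0[0],x0[1]+.006,d,.05],[*x0,d+.008,.05],[*x0,d,.065]])))
        print(b.x.round(4),round(-b.fun,3))
fit((220,168),.115,.036,(.606,.145)); fit((112,165),.095,.038,(.604,.298)); fit((370,170),.095,.038,(.6245,-.056))
E
```

```text
[ 180  140   60   65 3019]
[ 0.6155  0.164  -0.0105  0.0513] 0.978
[ 0.6152  0.1641 -0.0111  0.0505] 0.978
[  59  141   86   62 3755]
[ 0.604   0.3012 -0.0057  0.034 ] 0.974
[ 0.6038  0.3014 -0.0058  0.0342] 0.975
[ 346  141   79   63 3528]
[ 0.6278 -0.0555  0.001   0.0394] 0.937
[ 0.6263 -0.0592 -0.0056  0.033 ] 0.976
```

All three flasks fit an upright model with the stopper seated. Flask 2 was only shifted about 3 cm, to (0.615,0.164). Handing in.

```bash
python3 -c "
from plant import manip
print(manip.job_done())"
```

```text
the job is handed in; nothing more can be done
None
```

I handed the job in at about 55 s, but the hand-in returned no verdict: all three flasks look stoppered and upright (flask 2 was knocked about 3 cm but still looks closed), the spare is in the tray, the knob is within about 0.05 rad of the mark, and the guard is pushed to its end stop.

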